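# Refit the cheese grater's drum on its keyed shaft

### The job

Put the drum of the cheese grater back on after washing-up: drop the loose steel key into the slot of the motor shaft so that it lies right down on the slot's floor and let go of it, then slide the drum on with its keyway over the key and push it firmly home against the shoulder, without forcing anything. Let go of the drum there, fully home with the key still in its slot, and leave the other things on the counter where they are.

Things in the scene. Friction and masses are not known exactly. Their poses are not given: they have to be found in the camera images.
- key_center (a point): the loose drive key: a plain steel bar 40 mm long, 10 mm wide and 8 mm high with half-round ends, lying flat on a small white cutting board 12 mm thick. Point at the key's centre, half-way up (16 mm above the counter at the start); x along its length (both ways round are alike), y across its width, z up
- drum_center (a point): the grating drum: a steel cylinder 64 mm in diameter, 60 mm long, about 0.42 kg, its barrel covered with tiny rasp teeth, lying with its axis level on a draining rack. Point at its centre (61 mm above the counter); x along its axis (both ends are alike), z from the axis towards its keyway, which is on top at the start
- drum_keyway (a point): the roof of the drum's keyway, mid-length, 20.4 mm from the drum's axis; axes as the drum's. The keyway is a groove 11 mm wide along the whole of the drum's through bore, which is 33.2 mm in diameter; the mouths of bore and keyway have 1.5 mm chamfers at both ends
- shaft_end (a point): the cheese grater's motor shaft: steel, level, 32 mm in diameter, its axis 100 mm above the counter, 60 mm long from shoulder to end. Point at the centre of its free end face (2.5 mm chamfer), fixed to the machine's casing; x along the axis, out of the machine, z straight up. The shaft can be turned stiffly by hand (about 0.5 N m)
- grater: the cheese grater without its mouth. Origin on the counter below the shaft's end face, x out along the shaft. The shaft's key slot runs from 8 to 49.5 mm behind the end face; it is 11 mm wide, 5 mm deep (floor 11 mm from the axis), with rounded ends and 1.2 mm chamfers on its long edges. It looks up, but up to 20 degrees to either side, as the motor stopped: no pose tells, look or feel
- slot_axis (a point): the point on the shaft's axis below the middle of the key slot, 28.75 mm behind the end face; axes as shaft_end. The centre of a key that lies home on the slot's floor is 15 mm from it, and the key's top stands 3 mm proud of the shaft
- boss_face (a point): centre of the shoulder: the front face, 48 mm in diameter, of the fixed aluminium bearing boss round the shaft, 60 mm behind the shaft's end face, so that the home drum ends flush with the shaft. x out along the shaft, z up. Push home with 10 to 15 N; over 40 N on shaft, key or shoulder is forcing. The motor's flange, 144 mm in diameter, stands 51 mm behind it
- rack: small wire draining rack, fixed to its place; the drum lies on its two middle rods, 32 mm apart, whose tops are 33 mm above the counter and run along the rack's x. Origin on the counter under its middle
- nut_center (a point): the drum's stainless dome nut, 32 mm across corners and 22 mm high, lying on the same board as the key; not needed now. Point about half-way up
- pan: small steel pan, 176 by 108 mm and 65 mm high, holding lemons; origin under its centre. Leave alone
- mug: red mug, 80 mm in diameter and 95 mm high; origin under its centre. Leave alone
- cheese: wedge of hard cheese 120 mm long and 55 mm high; origin under its sharp edge, x towards its rind. Leave alone
- water: green glass bottle, 62 mm in diameter and 200 mm high; origin under its centre. Leave alone
- squeeze: white squeeze bottle, 64 mm in diameter and 165 mm high; origin under its centre. Leave alone
- tray: empty shallow steel tray 180 by 260 mm, 55 mm high; origin under its centre. Leave alone
Things that resemble listed ones, but are neither listed nor needed, are in the scene too. What is shaped like the part that bears drum_center but orange or yellow is not meant.

How it is judged (in metres and radians):
On the way, in this order (a step that is already met when the one before it is completed fails the run):
1. the key lies on the floor of the shaft's slot, let go (x of key_center in the frame of shaft_end between -0.0325 and -0.025 m and distance between key_center and slot_axis between 0.0135 and 0.0159 m and z of key_center in the frame of shaft_end above 0.012 m and angle between the x axis of key_center and the x axis of shaft_end, either way round below 0.1 rad and contact force between the fingers and key below 0.1 N), for 0.2 s.
2. the drum is pushed home against the shoulder with a firm push (over 4 N) (x of drum_center in the frame of shaft_end below -0.0285 m and contact force between drum and boss above 4 N), for 0.05 s.
At the end, for the whole second after the job is handed in: The drum is on the shaft, its end within 1.5 mm of the shoulder, coaxial within 2 mm and 0.06 rad, its keyway over the key within 0.1 rad; the key lies in the slot, its centre within 15.9 mm of the axis; the drum is at rest and let go (x of drum_center in the frame of shaft_end between -0.0325 and -0.0285 m and y of drum_center in the frame of shaft_end between -0.002 and 0.002 m and z of drum_center in the frame of shaft_end between -0.002 and 0.002 m and angle between the x axis of drum_center and the x axis of shaft_end, either way round below 0.06 rad and angle between the z axis of drum_center and the z axis of key_center, either way round below 0.1 rad and x of key_center in the frame of shaft_end between -0.0325 and -0.025 m and distance between key_center and slot_axis between 0.0135 and 0.0159 m and z of key_center in the frame of shaft_end above 0.012 m and angle between the x axis of key_center and the x axis of shaft_end, either way round below 0.1 rad and linear speed of drum below 0.01 m/s and contact force between the fingers and drum below 0.1 N); the robot touches nothing.
It fails at once if the drum is forced on the shaft, the key or the shoulder (over 40 N) (contact force between drum and grater above 40 N or contact force between drum and key above 40 N).
It fails at once if the key is forced against the shaft or the machine (over 40 N) (contact force between key and grater above 40 N).
It fails at once if another thing on the counter is shifted by more than 20 mm (distance of any of nut_center, pan, mug, cheese, water, squeeze, tray from where it was at the start of the episode above 0.02 m).
It also fails if it takes over 72 s, if anything falls off the work surface, if the arm or the gripper's body presses on something with over 40 N, if the wrist force passes 120 N, or if a joint passes its speed limit or range.

### The arm

A 6-joint arm with a two-finger parallel gripper is mounted at the origin on the work surface. World frame = base frame: x ahead of the robot, y to its left, z up, the work surface at z = 0. Lengths are in m, angles in degrees, forces in N, time in s.
With the tool pointing down it reaches from about 0.275 to 0.975 m from the base axis. Payload 8.4 kg.
Tool frame: the origin (TCP) lies at the very end of the fingers, on their centre line; the grasp point (between the pads) lies behind it (r.grip_depth is the z of the grasp point in the tool frame, in m); z points along the fingers, y is the direction in which the jaws open and shut (so a half turn about z gives the same grasp; the last joint's range is limited). The gripper opens to 92 mm and grips with 3 to 60 N. Pads are 20 mm wide; open, the fingers measure 128 mm over their backs; the gripper's body (75 mm by 189 mm) begins 69 mm behind the grasp point.
Start: joints at [71.54, 20.225, 93.587, -0, 66.188, -0.138], TCP at [0.196, 0.593, 0.215] pointing down, gripper open.
Joint ranges: [-150.9, 150.9], [-52.94, 120.26], [3.33, 152.33], [-74.26, 254.26], [0, 154.13], [-172.89, 172.89]. Speed limits (degrees/s): [127.2, 127.2, 159.86, 180, 180, 180].

### API

Orientations are given as a 3x3 rotation matrix whose columns are the frame's x, y, z axes.
In Python, from station import r, viewer, workorder gives the robot as it stands.
- The arm moves only by the tool drive_tool, never from a script. Its argument "increments" is a list of rows, each a list of 3 entries, a list of its own where there are three numbers: the turn, a rotation vector about the tool's x, y, z in rad, then the shift along the tool's x, y, z in mm, then the finger opening in mm, from 0 to 91.9. In form: [[[ax, ay, az], [dx, dy, dz], grip], ...]. A call has 1 to 10 rows; each row shifts and turns the commanded pose from where the row before left it, along the tool's axes as they then stand; what a row does not reach is not made up. A row lasts 1/12 s, in which the tool goes at most 41.7 mm and 7.16 degrees, less where a joint would pass 70% of its speed; a pose out of reach is approached as far as the arm can. A call is refused whole if a number of a shift passes 41.7 or a number of a turn 0.125, either way. A call with a gripper value outside its range is refused whole. The fingers move at their own pace and stop on an object; "grip_force" is the grip in N (left out, the last holds). Time passes only in rows, so rows that do not move let the fingers close. It gives the time, the measured TCP pose, the force and the opening at its end, in the units of the state.
- r.observe(): the state, without advancing time (a new reading comes with each control period).
- viewer.snapshot(name): name is "scene" or "side" or "wrist"; returns a dict with "frame" (384x512x3 uint8, red, green, blue), "K" (3x3 intrinsics, pixels), "rvec" (rotation vector, rad) and "tvec" (3), from world to camera coordinates, as OpenCV has them; the wrist camera has in their place "T_tool_cam" (4x4, takes a point from camera to tool coordinates, whose origin is the TCP and whose axes are the flange's). Camera axes: x right, y down, z forward; pixel columns grow to the right and rows downward; lengths in m; the calibration is good to about 2 mm. The wrist camera is an equidistant fisheye: a pixel r from the principal point sees the ray r / f radians off the axis. A picture is of the moment at which its call begins: read the wrist's pose just before it. There is no depth.
- workorder.hand_in(): hands the job in, once; it reports no verdict.
The state is a dict: "time_s": time; "joints": joint angles; "qd": joint speeds; "tau": joint torques, N m; "position": TCP position; "tcp_rot": TCP orientation; "force": force on the tool from outside, world axes, zero at the start; "ft_torque": the same for the moment, N m; "opening": opening from 0.0 (shut) to 1.0 (fully open).
Only numpy, scipy, OpenCV 4.12 (cv2) and the standard library are available. Lean on these libraries where they do the work, as an engineer would, in place of code of your own. Each camera call takes 0.05 s, during which the arm holds its last target. There are 200 camera calls.

## Working session

There is one attempt and no reset: what is moved stays moved. The work goes in short steps, Python scripts to look and compute and a tool call to move; the robot and the scene stay as the last step left them, time stands still between calls to the robot, and variables do not carry over. Pictures are saved under pics/ and viewed, about 8 in all and at most 12, crops included, and the job is handed in when it is done.

Besides the shell and the picture viewer there is one more tool, called after "Emit:" by a JSON object that holds its "method" and its "body", one argument or row to a line. drive_tool: Moves the arm, as the interface text tells. Its arguments: {"type":"object","properties":{"increments":{"type":"array","items":{"type":"array"}},"grip_force":{"type":"number"}},"required":["increments"]}

```bash
mkdir -p pics; ls; python3 - <<'E'
from station import r,viewer
import cv2,numpy as np
print(r.grip_depth); print(r.observe())
for n in ("scene","side","wrist"):
    s=viewer.snapshot(n); cv2.imwrite(f"pics/{n}0.png",s["frame"][:,:,::-1]); 
    print(n,{k:v for k,v in s.items() if k!="frame"})
a=cv2.imread("pics/scene0.png");b=cv2.imread("pics/side0.png")
cv2.imwrite("pics/a0.png",cv2.resize(a,(800,600)))
cv2.imwrite("pics/b0.png",cv2.resize(b,(800,600)))
E
```

```text
pics
-0.0187
{'time_s': 0.0, 'joints': array([ 7.15383215e+01,  2.02619950e+01,  9.36275620e+01, -1.48131228e-03,
        6.61887377e+01, -1.36901332e-01]), 'qd': array([-0.01904761, -0.00629181,  0.11550127,  0.00911958,  0.09200687,
       -0.02286968]), 'tau': array([-3.76085562e-03, -5.93861711e+01, -3.34198451e+01,  6.94146683e-02,
        2.37357127e-02, -1.20887657e-04]), 'position': array([0.19634927, 0.59284303, 0.21388037]), 'tcp_rot': array([[-9.49292896e-01,  3.14392795e-01, -4.10294102e-04],
       [ 3.14393062e-01,  9.49292001e-01, -1.30366405e-03],
       [-2.03736752e-05, -1.36655264e-03, -9.99999066e-01]]), 'force': array([-0.06073245,  0.47779198, -0.3107173 ]), 'ft_torque': array([ 0.02007353, -0.03178657, -0.01921238]), 'opening': 0.9997673214714223}
scene {'K': array([[439.04653854,   0.        , 265.04136844],
       [  0.        , 439.04653854, 195.75075825],
       [  0.        ,   0.        ,   1.        ]]), 'rvec': array([ 0.99297979,  2.42080406, -1.1196033 ]), 'tvec': array([ 0.31924636, -0.20181723,  1.54679745])}
side {'K': array([[431.86119982,   0.        , 257.09024824],
       [  0.        , 431.86119982, 195.25689978],
       [  0.        ,   0.        ,   1.        ]]), 'rvec': array([ 2.42818745, -0.29549692,  0.10436863]), 'tvec': array([-0.49800248,  0.2076973 ,  1.39752517])}
wrist {'K': array([[297.31863964,   0.        , 254.10098273],
       [  0.        , 297.31863964, 196.38861509],
       [  0.        ,   0.        ,   1.        ]]), 'T_tool_cam': array([[ 3.81185147e-04, -9.61239955e-01, -2.75712900e-01,
         7.97240608e-02],
       [ 9.99999825e-01,  2.41938559e-04,  5.39053745e-04,
         1.44496123e-05],
       [-4.51454416e-04, -2.75713057e-01,  9.61239880e-01,
        -1.70284489e-01],
       [ 0.00000000e+00,  0.00000000e+00,  0.00000000e+00,
         1.00000000e+00]])}
```

View pics/a0.png

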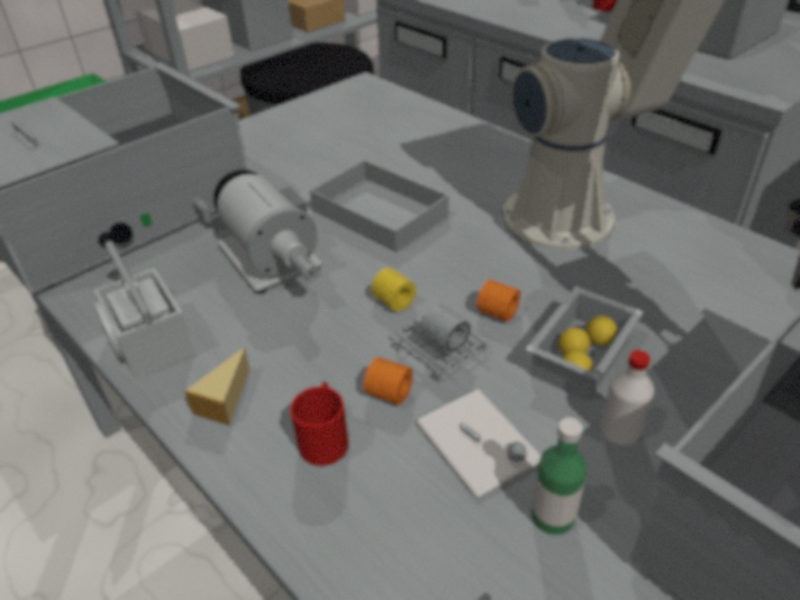

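View pics/b0.png

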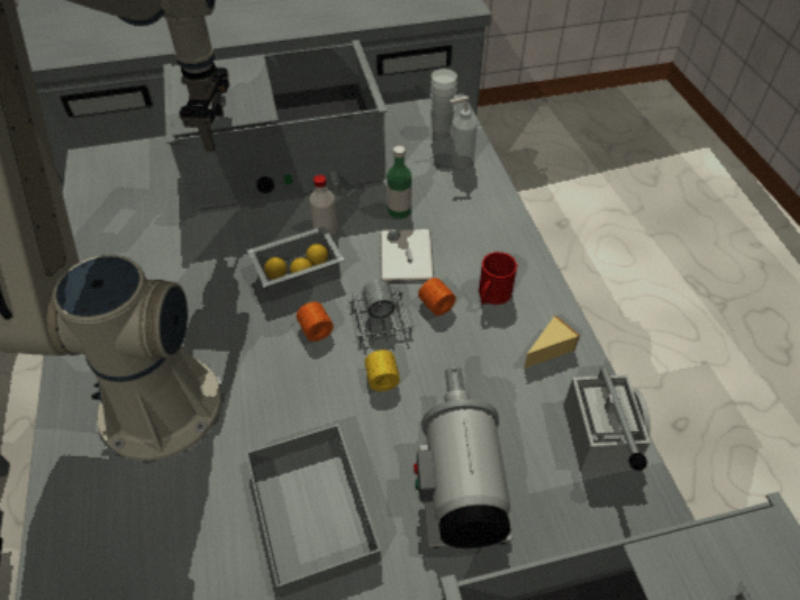

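Scene view (800×600 px): the key is at (470,432) on the white board and the nut beside it at (516,451). The grey drum on the rack is at (444,327), and the shaft's end is at about (313,264).
Could be taken for the drum: orange (498,299), orange (388,380), yellow (393,289). I choose the grey one on the rack. For the key, the nut (516,451) is the only confusable thing; the bar is the key.

```bash
cat > h.py <<'E'
import numpy as np,cv2
from station import r,viewer
from scipy.spatial.transform import Rotation as R
def snap(n,name=None):
    o=r.observe(); s=viewer.snapshot(n)
    if n=="wrist":
        T=np.eye(4);T[:3,:3]=o["tcp_rot"];T[:3,3]=o["position"]
        s["T"]=T@s["T_tool_cam"]
    else:
        M=np.eye(4);M[:3,:3]=cv2.Rodrigues(s["rvec"])[0];M[:3,3]=s["tvec"];s["T"]=np.linalg.inv(M)
    s["fish"]=n=="wrist"
    if name: cv2.imwrite(f"pics/{name}.png",s["frame"][:,:,::-1])
    return s
def ray(s,u,v):
    K=s["K"];x=(u-K[0,2])/K[0,0];y=(v-K[1,2])/K[1,1]
    if s["fish"]:
        t=np.hypot(x,y);k=np.sin(t)/max(t,1e-9);d=np.array([x*k,y*k,np.cos(t)])
    else: d=np.array([x,y,1.]);d/=np.linalg.norm(d)
    return s["T"][:3,3],s["T"][:3,:3]@d
def plane(s,u,v,z):
    o,d=ray(s,u,v);return o+d*(z-o[2])/d[2]
def tri(*rays):
    A=sum(np.eye(3)-np.outer(d,d) for o,d in rays);b=sum((np.eye(3)-np.outer(d,d))@o for o,d in rays)
    p=np.linalg.solve(A,b);return p,[np.linalg.norm(np.cross(p-o,d)) for o,d in rays]
def proj(s,p):
    q=np.linalg.inv(s["T"])@np.append(p,1);K=s["K"]
    if s["fish"]:
        t=np.arctan2(np.hypot(q[0],q[1]),q[2]);k=t/max(np.hypot(q[0],q[1]),1e-9);x,y=q[0]*k,q[1]*k
    else:x,y=q[0]/q[2],q[1]/q[2]
    return np.array([K[0,0]*x+K[0,2],K[1,1]*y+K[1,2]])
def crop(s,c,w,h,name,k):
    u,v=map(int,c);u0,v0=max(u-w,0),max(v-h,0);f=s["frame"][v0:v+h,u0:u+w,::-1]
    cv2.imwrite(f"pics/{name}.png",cv2.resize(f,None,fx=k,fy=k,interpolation=cv2.INTER_CUBIC));print(name,"origin",u0,v0,"scale",k)
def delta(Rt,pt):
    "rotvec in tool axes and shift (mm) in tool axes, from measured pose"
    o=r.observe();A=o["tcp_rot"];return R.from_matrix(A.T@Rt).as_rotvec(),1000*A.T@(np.array(pt)-o["position"])
E
python3 - <<'E'
from h import *
np.set_printoptions(precision=4,suppress=True)
a=snap("scene");b=snap("side");k=.64
P=lambda s,u,v,z:plane(s,u*k,v*k,z)
for n,pa,pb,z in [("key",(470,432),(409,255),.016),("nut",(516,451),(394,237),.023),("drum",(444,327),(378,297),.061),("shaftend",(315,265),(455,372),.1),("boss",(285,245),(458,398),.1)]:
    print(n,P(a,*pa,z),P(b,*pb,z),tri(ray(a,pa[0]*k,pa[1]*k),ray(b,pb[0]*k,pb[1]*k)))
for n,q in dict(board1=(474,393),board2=(419,424),board3=(478,495),board4=(541,455)).items(): print(n,P(a,*q,.012))
for c in [(409,255),(378,297),(455,385)]: pass
f=b["frame"][130:310,180:330,::-1];print(f.shape)
cv2.imwrite("pics/b1.png",cv2.resize(f[:, :],(500,600),interpolation=cv2.INTER_CUBIC))
E
```

```text
key [0.5992 0.2857 0.016 ] [0.6006 0.2815 0.016 ] (array([0.5998, 0.2843, 0.0143]), [np.float64(0.001608709766256626), np.float64(0.0016087097662567731)])
nut [0.5814 0.3625 0.023 ] [0.5779 0.3445 0.023 ] (array([0.578 , 0.357 , 0.0129]), [np.float64(0.0030439828840419366), np.float64(0.003043982884041939)])
drum [0.4895 0.1228 0.061 ] [0.4903 0.1292 0.061 ] (array([0.4908, 0.1256, 0.0643]), [np.float64(0.0012274933352585113), np.float64(0.0012274933352585374)])
shaftend [ 0.5658 -0.134   0.1   ] [ 0.5891 -0.1306  0.1   ] (array([ 0.5795, -0.1299,  0.1068]), [np.float64(0.00926805966063436), np.float64(0.009268059660634606)])
boss [ 0.5673 -0.2254  0.1   ] [ 0.5774 -0.1894  0.1   ] (array([ 0.5765, -0.2018,  0.1177]), [np.float64(0.00398494414959513), np.float64(0.003984944149595246)])
board1 [0.532  0.2334 0.012 ]
board2 [0.642  0.2158 0.012 ]
board3 [0.6731 0.369  0.012 ]
board4 [0.5534 0.3891 0.012 ]
(180, 150, 3)
```

View pics/b1.png

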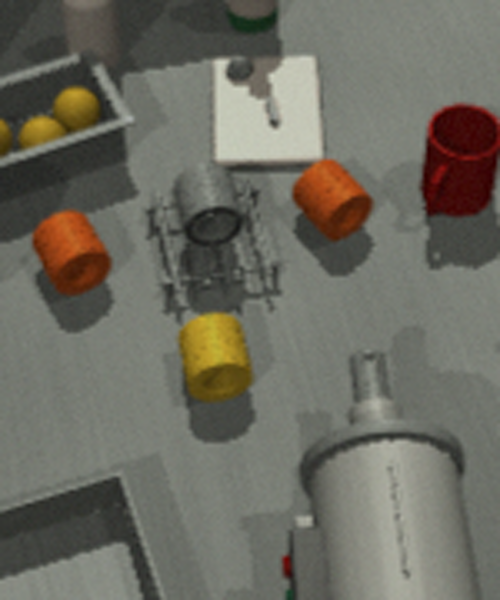

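Confirmed: the key is the bar on the board and the drum is the grey one on the rack. The shaft points along roughly +y. I'll move above the key with the tool's x towards +y, so the camera stays away from the motor.

```bash
cat >> h.py <<'E'
def pose(heading,tilt=0,ax=None):
    "tool pointing down, tool x at heading (deg); tilt = turn about tool x (deg)"
    h=np.radians(heading);x=np.array([np.cos(h),np.sin(h),0]);z=np.array([0,0,-1.]);M=np.stack([x,np.cross(z,x),z],1)
    return M@R.from_rotvec([np.radians(tilt),0,0]).as_matrix()
def plan(Rt,pt,n,g,o=None):
    o=o or r.observe();A=o["tcp_rot"];p=o["position"];w=R.from_matrix(A.T@Rt).as_rotvec()/n;d=(np.array(pt)-p)/n
    rows=[]
    for i in range(n):
        Ai=A@R.from_rotvec(w*(i+1)).as_matrix();B=A@R.from_rotvec(w*i).as_matrix()
        rows.append([list(map(float,w.round(4))),list(map(float,(1000*B.T@d).round(1))),g])
    print(str(rows).replace(" ",""))
E
python3 - <<'E'
from h import *
o=r.observe();plan(pose(90),[.60,.25,.23],15,91,o)
E
```

```text
[[[-0.0,0.0,0.0834],[-32.7,-13.3,-1.0],91],[[-0.0,0.0,0.0834],[-33.7,-10.5,-1.0],91],[[-0.0,0.0,0.0834],[-34.5,-7.6,-1.0],91],[[-0.0,0.0,0.0834],[-35.0,-4.7,-1.0],91],[[-0.0,0.0,0.0834],[-35.3,-1.8,-1.0],91],[[-0.0,0.0,0.0834],[-35.3,1.1,-1.0],91],[[-0.0,0.0,0.0834],[-35.1,4.1,-1.0],91],[[-0.0,0.0,0.0834],[-34.6,7.0,-1.0],91],[[-0.0,0.0,0.0834],[-33.9,9.8,-1.0],91],[[-0.0,0.0,0.0834],[-33.0,12.6,-1.1],91],[[-0.0,0.0,0.0834],[-31.8,15.3,-1.1],91],[[-0.0,0.0,0.0834],[-30.4,17.9,-1.1],91],[[-0.0,0.0,0.0834],[-28.8,20.4,-1.1],91],[[-0.0,0.0,0.0834],[-27.0,22.7,-1.1],91],[[-0.0,0.0,0.0834],[-25.0,24.9,-1.1],91]]
```

Emit:
{"method": "drive_tool", "body": {
  "increments": [
    [[0,0,0.083],[-33,-13,-10],91],
    [[0,0,0.083],[-34,-10.5,-10],91],
    [[0,0,0.083],[-34.5,-7.5,-4],91],
    [[0,0,0.083],[-35,-5,0],91],
    [[0,0,0.083],[-35,-2,0],91],
    [[0,0,0.083],[-35,1,0],91],
    [[0,0,0.083],[-35,4,0],91],
    [[0,0,0.083],[-34.5,7,0],91],
    [[0,0,0.083],[-34,10,0],91],
    [[0,0,0.083],[-33,12.5,0],91]
  ]
}}

```text
time_s: 1.08
position: [0.4669, 0.3638, 0.2386]
tcp_rot: [[-0.405, 0.914, 0.0], [0.914, 0.405, 0.0], [0.0, 0.0, -1.0]]
force: [0.3, -0.1, 0.1]
opening: 0.991
```

Emit:
{"method": "drive_tool", "body": {
  "increments": [
    [[0,0,0.083],[-32,15,0],91],
    [[0,0,0.083],[-30.5,18,0],91],
    [[0,0,0.083],[-29,20.5,0],91],
    [[0,0,0.083],[-27,22.5,0],91],
    [[0,0,0.083],[-25,25,6],91],
    [[0,0,0],[0,0,0],91]
  ]
}}

```text
time_s: 1.58
position: [0.6044, 0.2468, 0.2315]
tcp_rot: [[0.002, 1.0, 0.001], [1.0, -0.002, -0.002], [-0.002, 0.001, -1.0]]
force: [-0.8, -0.1, -0.8]
opening: 0.988
```

```bash
python3 - <<'E'
from h import *
s=snap("wrist","w1");o=r.observe();print(o["position"],o["tcp_rot"].round(3))
print(proj(s,[.6,.284,.016]),proj(s,[.49,.125,.06]))
cv2.imwrite("pics/w1b.png",cv2.resize(s["frame"][:,:,::-1],(800,600),interpolation=cv2.INTER_CUBIC))
E
```

```text
[0.60232845 0.24852448 0.23162357] [[-0.002  1.    -0.001]
 [ 1.     0.002 -0.001]
 [-0.001 -0.001 -1.   ]]
[251.84830681 144.79196153] [170.94145303 268.90297666]
```

View pics/w1b.png

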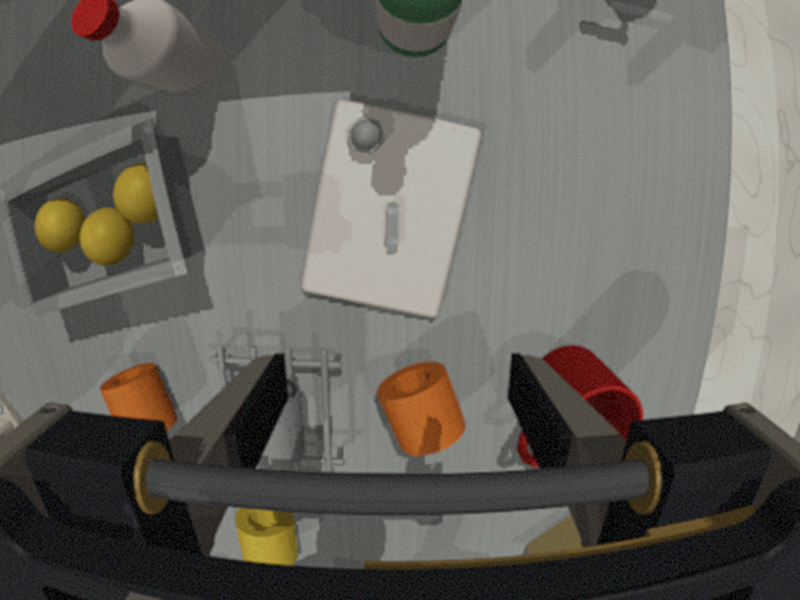

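The wrist view shows the key at (392,228) of 800×600, lying nearly along world y, and the nut at (365,135). The drum is partly hidden behind the left finger at (285,420). I'll measure the key by mask.

```bash
cat >> h.py <<'E'
def keymeas(s,c,w=22,h=28,z=.020):
    u0,v0=int(c[0])-w,int(c[1])-h
    g=cv2.cvtColor(s["frame"],cv2.COLOR_RGB2GRAY)[v0:v0+2*h,u0:u0+2*w]
    k=4;g=cv2.resize(g,None,fx=k,fy=k,interpolation=cv2.INTER_CUBIC)
    t,m=cv2.threshold(g,0,255,cv2.THRESH_BINARY_INV+cv2.THRESH_OTSU)
    n,l,st,ce=cv2.connectedComponentsWithStats(m)
    for i in range(1,n):
        if st[i,4]<150: continue
        cnt=cv2.findContours((l==i).astype(np.uint8),cv2.RETR_EXTERNAL,cv2.CHAIN_APPROX_NONE)[0][0][:,0]
        P=np.array([plane(s,u0+(a+.5)/k-.5,v0+(b+.5)/k-.5,z)[:2] for a,b in cnt])*1000
        print(t,st[i],[np.round(v,1) for v in cv2.minAreaRect(P.astype(np.float32))])
E
python3 - <<'E'
from h import *
s=snap("wrist");keymeas(s,(251,146))
keymeas(s,(251,146),14,22)
crop(s,(251,146),40,40,"kc",8)
E
```

```text
157.0 [  44    0   82   33 2149] [array([594.7, 316.3]), array([10.3, 25.7]), np.float64(90.0)]
157.0 [  73   48   42  140 4594] [array([598.2, 283.3]), array([45.6, 12.7]), np.float64(86.2)]
158.0 [ 26   0  51   9 406] [array([594.3, 312.4]), array([ 2.6, 15.9]), np.float64(90.0)]
158.0 [  41   24   43  140 4699] [array([598.3, 283.3]), array([45.6, 13. ]), np.float64(86.1)]
kc origin 211 106 scale 8
```

View pics/kc.png

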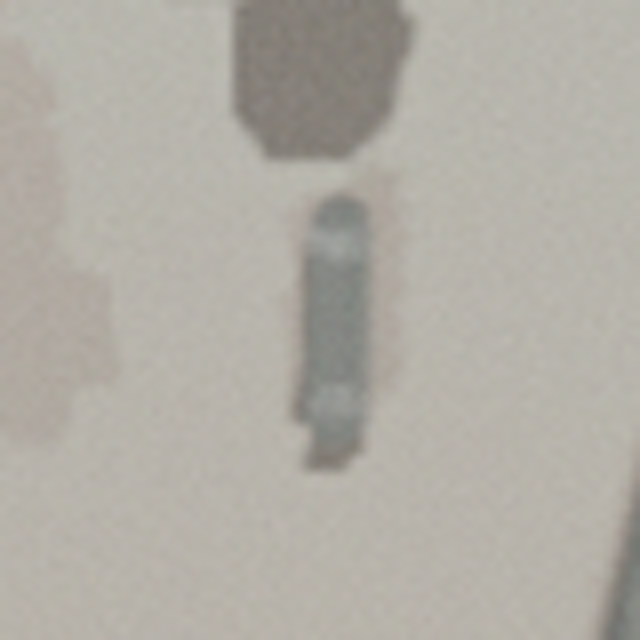

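```bash
python3 - <<'E'
from h import *
s=snap("wrist");f=lambda a,b:plane(s,211+a/8-.44,106+b/8-.44,.020)
p=f(337,324);print(p,f(343,195),f(335,455));d=f(340,240)-f(335.5,400);print(np.degrees(np.arctan2(d[1],d[0])))
plan(pose(88),[p[0],p[1],.040],8,30)
E
```

```text
[0.59702598 0.28607025 0.02      ] [0.59789995 0.30694737 0.02      ] [0.59678299 0.26461249 0.02      ]
88.6336057305903
[[[-0.0001,0.0,0.0051],[4.4,-0.4,24.0],30],[[-0.0001,0.0,0.0051],[4.4,-0.4,24.0],30],[[-0.0001,0.0,0.0051],[4.4,-0.4,24.0],30],[[-0.0001,0.0,0.0051],[4.4,-0.4,24.0],30],[[-0.0001,0.0,0.0051],[4.4,-0.5,24.0],30],[[-0.0001,0.0,0.0051],[4.4,-0.5,24.0],30],[[-0.0001,0.0,0.0051],[4.4,-0.5,24.0],30],[[-0.0001,0.0,0.0051],[4.4,-0.5,24.0],30]]
```

Emit:
{"method": "drive_tool", "body": {
  "increments": [
    [[0,0,0.004],[4.5,-0.5,24],30],
    [[0,0,0.004],[4.5,-0.5,24],30],
    [[0,0,0.004],[4.5,-0.5,24],30],
    [[0,0,0.004],[4.5,-0.5,24],30],
    [[0,0,0.004],[4.5,-0.5,24],30],
    [[0,0,0.004],[4.5,-0.5,24],30],
    [[0,0,0],[4.5,-0.5,24],30],
    [[0,0,0],[4.5,-0.5,24],30],
    [[0,0,0],[0,0,0],30],
    [[0,0,0],[0,0,0],30]
  ]
}}

```text
time_s: 2.57
position: [0.5952, 0.2877, 0.04]
tcp_rot: [[0.016, 1.0, -0.002], [1.0, -0.016, -0.001], [-0.001, -0.002, -1.0]]
force: [-0.2, 0.3, 0.7]
opening: 0.328
```

```bash
python3 - <<'E'
from h import *
o=r.observe();print(o["position"],o["force"],o["tcp_rot"].round(4));plan(pose(88.5),[.597,.2855,.0168],3,30)
E
```

```text
[0.59524633 0.28768985 0.04003815] [-0.22916381  0.25328907  0.65069622] [[ 0.0156  0.9999 -0.0024]
 [ 0.9999 -0.0156 -0.001 ]
 [-0.001  -0.0023 -1.    ]]
[[[-0.0008,0.0004,0.0035],[-0.7,0.6,7.7],30],[[-0.0008,0.0004,0.0035],[-0.7,0.6,7.7],30],[[-0.0008,0.0004,0.0035],[-0.7,0.6,7.7],30]]
```

Emit:
{"method": "drive_tool", "body": {
  "increments": [
    [[0,0,0.004],[-0.7,0.6,7.7],30],
    [[0,0,0.004],[-0.7,0.6,7.7],30],
    [[0,0,0],[-0.7,0.6,7.6],30],
    [[0,0,0],[0,0,0],30],
    [[0,0,0],[0,0,0],0],
    [[0,0,0],[0,0,0],0],
    [[0,0,0],[0,0,0],0],
    [[0,0,0],[0,0,0],0],
    [[0,0,0],[0,0,0],0]
  ],
  "grip_force": 15
}}

```text
time_s: 3.32
position: [0.599, 0.2849, 0.018]
tcp_rot: [[0.026, 1.0, 0.001], [1.0, -0.026, 0.0], [0.0, 0.001, -1.0]]
force: [0.6, -0.8, 2.6]
opening: 0.102
```

Emit:
{"method": "drive_tool", "body": {
  "increments": [
    [[0,0,0],[0,0,-8],0],
    [[0,0,0],[0,0,-25],0],
    [[0,0,0],[0,0,-40],0],
    [[0,0,0],[0,0,-40],0],
    [[0,0,0],[-5,0,-40],0],
    [[0,0,0],[-15,0,-37],0],
    [[0,0,0],[-25,-2,-30],0],
    [[0,0,0],[-38,-2,-10],0],
    [[0,0,0],[-40,-2,0],0],
    [[0,0,0],[-40,-2,0],0]
  ]
}}

```text
time_s: 4.15
position: [0.5865, 0.121, 0.2497]
tcp_rot: [[0.025, 1.0, 0.003], [1.0, -0.025, 0.001], [0.001, 0.003, -1.0]]
force: [1.2, -0.9, -0.5]
opening: 0.104
```

Emit:
{"method": "drive_tool", "body": {
  "increments": [
    [[0,0,0],[-40,-2,0],0],
    [[0,0,0],[-40,-2,0],0],
    [[0,0,0],[-40,-2,0],0],
    [[0,0,0],[-40,-1,0],0],
    [[0,0,0],[-40,-1,0],0],
    [[0,0,0],[-40,0,0],0],
    [[0,0,0],[-40,0,0],0],
    [[0,0,0],[-20,0,0],0],
    [[0,0,0],[0,0,0],0],
    [[0,0,0],[0,0,0],0]
  ]
}}

```text
time_s: 4.98
position: [0.5703, -0.1784, 0.248]
tcp_rot: [[0.028, 1.0, 0.0], [1.0, -0.028, 0.0], [0.0, 0.0, -1.0]]
force: [0.3, 0.4, -0.2]
opening: 0.104
```

```bash
python3 - <<'E'
from h import *
s=snap("wrist","w2");o=r.observe();print(o["position"],o["tcp_rot"].round(4),o["force"],o["opening"])
print(proj(s,[.579,-.13,.1]))
cv2.imwrite("pics/w2b.png",cv2.resize(s["frame"][:,:,::-1],(800,600),interpolation=cv2.INTER_CUBIC))
E
```

```text
[ 0.5704211  -0.1773567   0.24786272] [[ 2.700e-02  9.996e-01  0.000e+00]
 [ 9.996e-01 -2.700e-02  5.000e-04]
 [ 5.000e-04  0.000e+00 -1.000e+00]] [-0.01049545  0.80516915 -0.41672214] 0.10188979233728696
[262.5689511  141.23249651]
```

View pics/w2b.png

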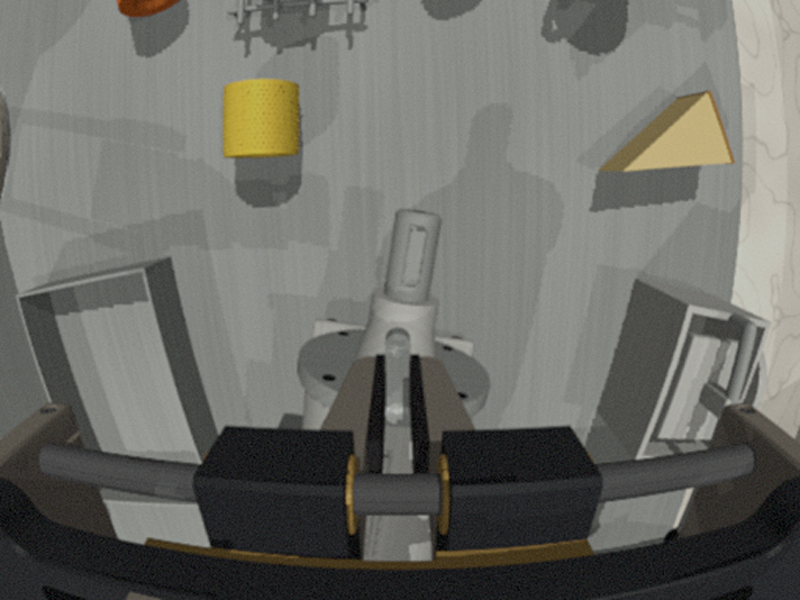

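The slot is clearly visible at (414,250) of 800×600, right of the shaft's centreline, so it is rolled towards world +x. The key is still gripped. I'll take an enlarged crop to measure the shaft and slot.

```bash
python3 - <<'E'
from h import *
s=snap("wrist");crop(s,(265,165),40,40,"sc",10)
s=cv2.imread("pics/sc.png");cv2.imwrite("pics/sc.png",cv2.resize(s,(600,600)))
E
```

```text
sc origin 225 125 scale 10
```

View pics/sc.png

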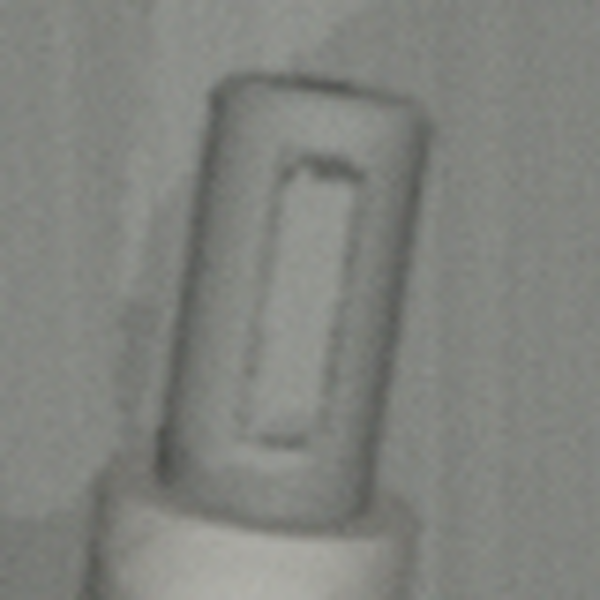

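```bash
python3 - <<'E'
from h import *
np.set_printoptions(precision=4,suppress=True,linewidth=150)
s=snap("wrist");px=lambda u,v:(225+u/7.5-.43,125+v/7.5-.43)
def axis_at(l,rr,z=.1):
    o,a=ray(s,*px(*l));_,b=ray(s,*px(*rr));d=a+b;return o+d*(z-o[2])/d[2],np.degrees(np.arccos(a@b))
# pairs perpendicular to axis (image axis slope)
P,al=axis_at((205,140),(424,170));Q,bl=axis_at((168,430),(383,455))
print("axis pts",P,Q,al,bl)
d=(P-Q);d/=np.linalg.norm(d);print("heading",np.degrees(np.arctan2(d[1],d[0])))
o=s["T"][:3,3]
for X,al_ in((P,al),(Q,bl)):
    D=np.linalg.norm(np.cross(X-o,d));print("expected subtended",2*np.degrees(np.arcsin(.016/D)),"dist",D)
n=np.cross(d,[0,0,1]) # lateral, to +x
def ang(u,v,rad):
    o,e=ray(s,*px(u,v));f=lambda w:w-d*(w@d)
    oo=f(o-P);ee=f(e);a=ee@ee;b=oo@ee;c=oo@oo-rad**2;t=(-b-np.sqrt(b*b-a*c))/a;X=o+t*e
    return np.degrees(np.arctan2((X-P)@n,X[2]-P[2])),(X-P)@d
for y,l,rr in((200,272,357),(300,258,345),(400,247,331)):
    A=ang(l,y,.0155);B=ang(rr,y+10,.0155);print(A,B,(A[0]+B[0])/2)
for nm,(u,v) in dict(end=(322,85),slotfar=(322,160),slotnear=(280,440)).items():
    print(nm,[plane(s,*px(u,v),z) for z in(.1,.111,.115)])
# shoulder
E
```

```text
axis pts [ 0.5832 -0.1326  0.1   ] [ 0.5768 -0.1749  0.1   ] 5.650292902607269 5.559595829215806
heading 81.31744427868554
expected subtended 5.756646469928662 dist 0.31862932006811223
expected subtended 5.756646469928662 dist 0.31862932006811223
(np.float64(-21.688050685033154), np.float64(-0.00550207059716205)) (np.float64(22.854776896780884), np.float64(-0.005376773226981623)) 0.5833631058738646
(np.float64(-22.102607326590046), np.float64(-0.019572916719363915)) (np.float64(23.982356343027128), np.float64(-0.019456123324749504)) 0.9398745082185407
(np.float64(-20.89632742764635), np.float64(-0.03377804875249099)) (np.float64(24.0465340473707), np.float64(-0.03377649847326139)) 1.5751033098621736
end [array([ 0.5845, -0.1226,  0.1   ]), array([ 0.584 , -0.1218,  0.111 ]), array([ 0.5839, -0.1215,  0.115 ])]
slotfar [array([ 0.5843, -0.1334,  0.1   ]), array([ 0.5838, -0.1322,  0.111 ]), array([ 0.5837, -0.1318,  0.115 ])]
slotnear [array([ 0.5774, -0.1745,  0.1   ]), array([ 0.5772, -0.1719,  0.111 ]), array([ 0.5771, -0.1709,  0.115 ])]
```

```bash
cat >> h.py <<'E'
def avg(k=6):
    P=[];A=[]
    for i in range(k):
        o=r.observe();P.append(o["position"]);A.append(o["tcp_rot"]);s=viewer.snapshot("wrist")
    A=R.from_matrix(A).mean().as_matrix();p=np.mean(P,0);print("avg",p.round(5),"sd",np.std(P,0).round(5),"heading",np.degrees(np.arctan2(A[1,0],A[0,0])).round(2),"tilt z",A[:,2].round(4))
    T=np.eye(4);T[:3,:3]=A;T[:3,3]=p;s["T"]=T@s["T_tool_cam"];s["fish"]=True;s["pose"]=(p,A)
    return s
E
python3 - <<'E'
from h import *
s=avg();p,A=s["pose"];plan(pose(81.3),[.5745,-.190,.160],6,0,dict(tcp_rot=A,position=p))
E
```

```text
avg [ 0.57077 -0.17644  0.24774] sd [6.0e-05 1.6e-04 6.0e-05] heading 88.59 tilt z [ 1.e-04  2.e-04 -1.e+00]
[[[0.0,-0.0,0.0212],[-2.2,0.7,14.6],0],[[0.0,-0.0,0.0212],[-2.2,0.7,14.6],0],[[0.0,-0.0,0.0212],[-2.2,0.8,14.6],0],[[0.0,-0.0,0.0212],[-2.2,0.8,14.6],0],[[0.0,-0.0,0.0212],[-2.2,0.9,14.6],0],[[0.0,-0.0,0.0212],[-2.2,0.9,14.6],0]]
```

Emit:
{"method": "drive_tool", "body": {
  "increments": [
    [[0,0,0.021],[-2.2,0.8,14.6],0],
    [[0,0,0.021],[-2.2,0.8,14.6],0],
    [[0,0,0.021],[-2.2,0.8,14.6],0],
    [[0,0,0.021],[-2.2,0.8,14.6],0],
    [[0,0,0.021],[-2.2,0.8,14.6],0],
    [[0,0,0.021],[-2.2,0.8,14.6],0],
    [[0,0,0],[0,0,0],0],
    [[0,0,0],[0,0,0],0],
    [[0,0,0],[0,0,0],0],
    [[0,0,0],[0,0,0],0]
  ]
}}

```text
time_s: 6.27
position: [0.5751, -0.1911, 0.1611]
tcp_rot: [[0.151, 0.989, 0.002], [0.989, -0.151, -0.0], [-0.0, 0.002, -1.0]]
force: [-0.3, 0.2, 0.0]
opening: 0.105
```

```bash
python3 - <<'E'
from h import *
s=avg(4);np.savez("s3.npz",T=s["T"],K=s["K"],frame=s["frame"],fish=True)
print(proj(s,[.580,-.152,.115]))
f=s["frame"][80:260,185:335,::-1]
cv2.imwrite("pics/s3.png",cv2.resize(f,(660,792)[:2] if 0 else (500,600),interpolation=cv2.INTER_CUBIC))
E
```

```text
avg [ 0.57498 -0.19116  0.16103] sd [9.0e-05 2.0e-05 1.1e-04] heading 81.32 tilt z [ 1.5e-03 -5.0e-04 -1.0e+00]
[255.101377   166.16179542]
```

View pics/s3.png

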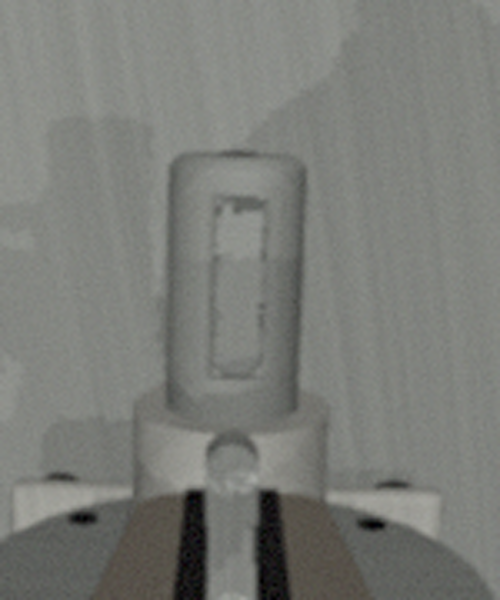

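The closer view shows the shaft from u=168 to 303, the slot mouth from u=210 to 265 and v=197 to 378, and the key's round end at (233,432–465). I'll compute where the slot lies relative to the key.

```bash
cat > m.py <<'E'
from h import *
np.set_printoptions(precision=4,suppress=True,linewidth=150)
s=dict(np.load("s3.npz"));px=lambda u,v:(185+u/3.333-.35,80+v/3.333-.35)
o=s["T"][:3,3]
g=cv2.GaussianBlur(cv2.cvtColor(s["frame"],cv2.COLOR_RGB2GRAY),(0,0),.5).astype(float)
for v0,v1 in((142,150),(150,165),(165,178),(178,190)):
    c=g[v0:v1,232:282].mean(0);print(v0,v1,c.round().astype(int).tolist())
def axis_at(l,rr):
    _,a=ray(s,*px(*l));_,b=ray(s,*px(*rr));d=a+b;return o+d*(.1-o[2])/d[2],np.degrees(np.arccos(a@b))
P,al=axis_at((168,190),(304,190));Q,bl=axis_at((167,380),(299,380));d=(P-Q)/np.linalg.norm(P-Q)
print(P,Q,al,bl,2*np.degrees(np.arcsin(.016/np.linalg.norm(np.cross(P-o,d)))),"heading",np.degrees(np.arctan2(d[1],d[0])))
n=np.cross(d,[0,0,1])
def hit(u,v,rad):
    _,e=ray(s,*px(u,v));f=lambda w:w-d*(w@d)
    oo=f(o-P);ee=f(e);a=ee@ee;b=oo@ee;c=oo@oo-rad**2;return o+e*(-b-np.sqrt(b*b-a*c))/a
ang=lambda X:np.degrees(np.arctan2((X-P)@n,X[2]-P[2]))
for y,l,rr in((220,213,267),(300,211,266),(360,210,265)):
    A,B=hit(l,y,.0155),hit(rr,y,.0155);print(ang(A),ang(B),(ang(A)+ang(B))/2)
for nm,(u,v) in dict(endtop=(237,153),slotfar=(240,197),slotnear=(238,378)).items():
    X=hit(u,v,.016);print(nm,X,"rel P along",(X-P)@d)
for v in (432,438,458,465): print("key end",v,"bottom z.155",plane(s,*px(233,v),.155),"top .163",plane(s,*px(233,v),.163))
E
python3 m.py
```

```text
142 150 [139, 136, 129, 110, 98, 102, 110, 116, 120, 123, 126, 129, 132, 135, 136, 132, 125, 119, 123, 133, 142, 143, 139, 133, 131, 134, 137, 137, 137, 137, 136, 129, 119, 120, 125, 128, 126, 120, 117, 115, 109, 103, 95, 93, 110, 126, 130, 132, 132, 131]
150 165 [140, 136, 125, 107, 97, 102, 109, 115, 119, 121, 125, 127, 129, 132, 132, 127, 119, 119, 128, 134, 137, 137, 138, 139, 139, 138, 138, 138, 138, 138, 134, 123, 116, 120, 123, 122, 118, 114, 111, 107, 102, 96, 88, 94, 115, 128, 131, 130, 130, 132]
165 178 [125, 120, 113, 101, 98, 104, 111, 114, 119, 121, 124, 124, 127, 129, 129, 121, 112, 116, 126, 131, 132, 132, 132, 131, 131, 132, 132, 132, 133, 130, 123, 113, 114, 118, 117, 115, 111, 106, 104, 100, 93, 87, 85, 104, 122, 128, 129, 130, 130, 130]
178 190 [124, 120, 109, 97, 97, 105, 111, 115, 119, 121, 124, 125, 127, 130, 126, 120, 112, 119, 126, 129, 130, 131, 130, 128, 129, 129, 129, 129, 128, 127, 120, 116, 119, 119, 118, 114, 110, 106, 102, 96, 90, 86, 96, 117, 129, 129, 128, 128, 129, 130]
[ 0.5834 -0.1316  0.1   ] [ 0.5758 -0.1769  0.1   ] 7.810396757871335 7.631905987368548 7.933236904610823 heading 80.48904709410597
-18.915281349133778 26.120815282029564 3.602766966447893
-19.872198669536765 26.824124016818423 3.4759626736408293
-20.223308588060092 27.22013040385454 3.498410907897224
endtop [ 0.585  -0.1224  0.116 ] rel P along 0.009261852755352908
slotfar [ 0.5842 -0.132   0.116 ] rel P along -0.00032836723536647927
slotnear [ 0.5777 -0.1722  0.116 ] rel P along -0.041047623657656344
key end 432 bottom z.155 [ 0.5765 -0.1718  0.155 ] top .163 [ 0.5769 -0.1691  0.163 ]
key end 438 bottom z.155 [ 0.5763 -0.173   0.155 ] top .163 [ 0.5767 -0.1703  0.163 ]
key end 458 bottom z.155 [ 0.5757 -0.1769  0.155 ] top .163 [ 0.5761 -0.174   0.163 ]
key end 465 bottom z.155 [ 0.5755 -0.1783  0.155 ] top .163 [ 0.5759 -0.1754  0.163 ]
```

```bash
cat >> h.py <<'E'
HD,TH=81.0,3.0
S=np.array([.5816,-.1520,.1])
def slotpose(h,along=0,lat=0,th=None,base=None):
    "TCP pose at h (m) from axis along the slot direction"
    M=pose(HD,TH if th is None else th);return M,(S if base is None else base)-M[:,2]*h+M[:,0]*along+M[:,1]*lat
E
python3 - <<'E'
from h import *
s=avg(2);p,A=s["pose"];M,q=slotpose(.034);print(q,M.round(3))
plan(pose(HD,TH),q,5,0,dict(tcp_rot=A,position=p))
E
```

```text
avg [ 0.57469 -0.19115  0.16063] sd [3.e-05 2.e-05 7.e-05] heading 81.31 tilt z [ 9.e-04 -3.e-04 -1.e+00]
[ 0.58335751 -0.15227836  0.1339534 ] [[ 0.156  0.986 -0.052]
 [ 0.988 -0.156  0.008]
 [ 0.    -0.052 -0.999]]
[[[0.0107,0.0001,0.0011],[7.9,0.5,5.3],0],[[0.0107,0.0001,0.0011],[7.9,0.6,5.3],0],[[0.0107,0.0001,0.0011],[7.9,0.6,5.3],0],[[0.0107,0.0001,0.0011],[7.9,0.7,5.3],0],[[0.0107,0.0001,0.0011],[7.9,0.7,5.3],0]]
```

Emit:
{"method": "drive_tool", "body": {
  "increments": [
    [[0.0107,0,0.001],[7.9,0.6,5.3],0],
    [[0.0107,0,0.001],[7.9,0.6,5.3],0],
    [[0.0107,0,0.001],[7.9,0.6,5.3],0],
    [[0.0107,0,0.001],[7.9,0.6,5.3],0],
    [[0.0107,0,0.001],[7.9,0.7,5.3],0],
    [[0,0,0],[0,0,0],0],
    [[0,0,0],[0,0,0],0],
    [[0,0,0],[0,0,0],0],
    [[0,0,0],[0,0,0],0]
  ]
}}

```text
time_s: 7.32
position: [0.583, -0.1528, 0.1336]
tcp_rot: [[0.156, 0.986, -0.052], [0.988, -0.156, 0.008], [-0.0, -0.053, -0.999]]
force: [0.5, 0.2, 0.1]
opening: 0.1
```

```bash
python3 - <<'E'
from h import *
s=avg(3);p,A=s["pose"];M,q=slotpose(.034);print(r.observe()["force"],A.T@(p-S)*1000)
plan(M,slotpose(.0215)[1],1,0,dict(tcp_rot=A,position=p))
b=snap("side");K=proj(b,q);f=b["frame"][int(K[1])-40:int(K[1])+50,int(K[0])-60:int(K[0])+60,::-1]
w=s["frame"][120:360,180:340,::-1]
cv2.imwrite("pics/m4.png",np.hstack([cv2.resize(w,(400,600),interpolation=cv2.INTER_CUBIC),cv2.resize(f,(400,300),interpolation=cv2.INTER_CUBIC).repeat(2,0)]))
E
```

```text
avg [ 0.58303 -0.15282  0.13371] sd [2.e-05 4.e-05 5.e-05] heading 80.99 tilt z [-0.0524  0.008  -0.9986]
[-0.43500145 -0.18776973  0.14183545] [ -0.59006904  -0.24515558 -33.73941596]
[[[-0.0006,0.0003,-0.0002],[0.6,0.2,12.2],0]]
```

View pics/m4.png

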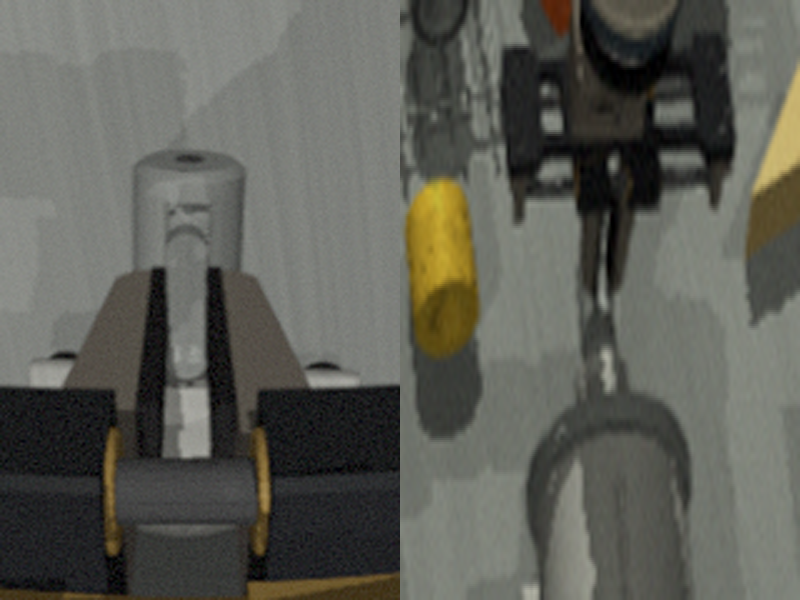

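Wrist pane: the key top is centred at u≈187 and the slot mouth at u≈188 (v 203), so they line up laterally. I'll compute the lengthwise offset in this same view.

```bash
python3 - <<'E'
from h import *
s=avg(2);p,A=s["pose"]
g=cv2.cvtColor(s["frame"],cv2.COLOR_RGB2GRAY)[:,251:259].mean(1);print([(i,int(g[i])) for i in range(180,222)])
px=lambda u,v:(180+u/2.5-.3,120+v/2.5-.3)
for nm,v,z in(("slotfar",203,.116),("slotfar",206,.116),("endrim",151,.1135),("keybot",222,.1283),("keybot",227,.1283),("keytop",236,.1363)):
    print(nm,v,(A.T@(plane(s,*px(188,v),z)-p)*1000).round(2))
E
```

```text
avg [ 0.58296 -0.15282  0.13369] sd [1.e-05 2.e-05 1.e-05] heading 80.98 tilt z [-0.0524  0.0081 -0.9986]
[(180, 99), (181, 85), (182, 64), (183, 48), (184, 58), (185, 81), (186, 94), (187, 90), (188, 92), (189, 119), (190, 127), (191, 131), (192, 135), (193, 132), (194, 130), (195, 128), (196, 129), (197, 126), (198, 128), (199, 128), (200, 124), (201, 110), (202, 92), (203, 93), (204, 97), (205, 111), (206, 129), (207, 130), (208, 128), (209, 114), (210, 97), (211, 87), (212, 88), (213, 96), (214, 108), (215, 113), (216, 113), (217, 115), (218, 115), (219, 115), (220, 114), (221, 113)]
slotfar 203 [21.29 -1.21 17.78]
slotfar 206 [20.46 -1.21 17.78]
endrim 151 [34.81 -1.22 20.28]
keybot 222 [20.09 -1.23  5.46]
keybot 227 [18.77 -1.23  5.46]
keytop 236 [19.22 -1.24 -2.55]
```

Emit:
{"method": "drive_tool", "body": {
  "increments": [
    [[0,0,0],[0.6,0.2,4],0],
    [[0,0,0],[0.5,0.1,4],0],
    [[0,0,0],[0,0,3.5],0],
    [[0,0,0],[0,0,1],0],
    [[0,0,0],[0,0,0.5],0],
    [[0,0,0],[0,0,0],0],
    [[0,0,0],[0,0,0],0]
  ]
}}

```text
time_s: 8.2
position: [0.5828, -0.1514, 0.1204]
tcp_rot: [[0.156, 0.986, -0.053], [0.988, -0.156, 0.008], [-0.0, -0.053, -0.999]]
force: [0.6, 0.1, -0.3]
opening: 0.103
```

Emit:
{"method": "drive_tool", "body": {
  "increments": [
    [[0,0,0],[0,0,0.5],0],
    [[0,0,0],[0,0,0.5],0],
    [[0,0,0],[0,0,0.5],0],
    [[0,0,0],[0,0,0],0]
  ]
}}

```text
time_s: 8.53
position: [0.5827, -0.1513, 0.1189]
tcp_rot: [[0.156, 0.986, -0.053], [0.988, -0.156, 0.008], [-0.0, -0.053, -0.999]]
force: [0.4, 0.5, 0.1]
opening: 0.1
```

Emit:
{"method": "drive_tool", "body": {
  "increments": [
    [[0,0,0],[0,0,0.5],0],
    [[0,0,0],[0,0,0.5],0],
    [[0,0,0],[0,0,0.5],0],
    [[0,0,0],[0,0,0],0],
    [[0,0,0],[0,0,0],0]
  ]
}}

```text
time_s: 8.95
position: [0.5826, -0.1513, 0.1174]
tcp_rot: [[0.156, 0.986, -0.053], [0.988, -0.156, 0.008], [-0.0, -0.053, -0.999]]
force: [0.4, -0.1, -0.7]
opening: 0.105
```

Emit:
{"method": "drive_tool", "body": {
  "increments": [
    [[0,0,0],[0,0,0.4],0],
    [[0,0,0],[0,0,0.4],0],
    [[0,0,0],[0,0,0.3],0],
    [[0,0,0],[0,0,0],0],
    [[0,0,0],[0,0,0],0]
  ]
}}

```text
time_s: 9.37
position: [0.5827, -0.1514, 0.1169]
tcp_rot: [[0.156, 0.986, -0.052], [0.988, -0.156, 0.008], [-0.0, -0.053, -0.999]]
force: [-0.3, 0.6, 5.1]
opening: 0.101
```

Emit:
{"method": "drive_tool", "body": {
  "increments": [
    [[0,0,0],[0,0,-0.2],14],
    [[0,0,0],[0,0,0],16],
    [[0,0,0],[0,0,0],18],
    [[0,0,0],[0,0,0],18],
    [[0,0,0],[0,0,0],18]
  ]
}}

```text
time_s: 9.78
position: [0.5824, -0.1513, 0.1164]
tcp_rot: [[0.156, 0.986, -0.053], [0.988, -0.156, 0.008], [-0.0, -0.054, -0.999]]
force: [-0.6, 0.4, -0.6]
opening: 0.2
```

Emit:
{"method": "drive_tool", "body": {
  "increments": [
    [[0,0,0],[0,0,-3],18],
    [[0,0,0],[0,0,-10],20],
    [[0,0,0],[-8,0,-15],10],
    [[0,0,0],[-15,0,-8],0],
    [[0,0,0],[-15,0,0],0],
    [[0,0,0],[0,0,0],0],
    [[0,0,0],[0,0,0],0],
    [[0,0,0],[0,0,0],0]
  ]
}}

```text
time_s: 10.45
position: [0.5779, -0.1894, 0.1519]
tcp_rot: [[0.157, 0.986, -0.054], [0.988, -0.157, 0.009], [0.0, -0.054, -0.999]]
force: [-0.0, -0.5, -0.2]
opening: 0.002
```

```bash
python3 - <<'E'
from h import *
s=avg(2);p,A=s["pose"];c=proj(s,S+[0,0,.015]);print(c)
u,v=map(int,c);cv2.imwrite("pics/w5.png",cv2.resize(s["frame"][v-55:v+65,u-50:u+50,::-1],(500,600),interpolation=cv2.INTER_CUBIC));print(u-50,v-55)
E
```

```text
avg [ 0.57797 -0.18927  0.15188] sd [3.0e-05 1.7e-04 2.0e-05] heading 80.96 tilt z [-0.0538  0.0088 -0.9985]
[256.21497924 171.35424584]
206 116
```

View pics/w5.png

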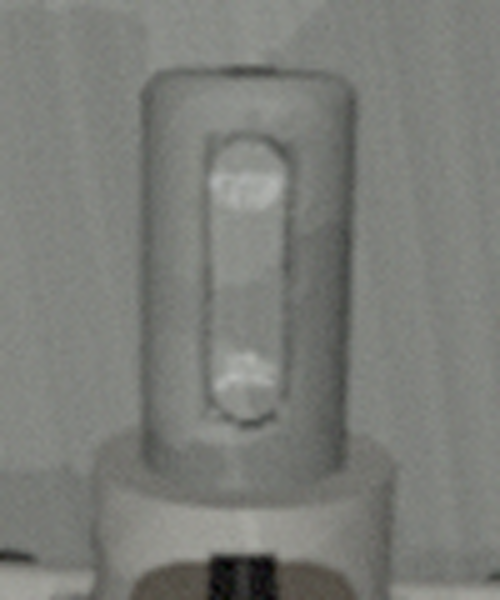

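The key lies in the slot, square and between both ends, with its outline at (247,135–425). I'll check that it's on the floor by touching its top with closed fingers; contact should come about 19 mm from the axis.

Emit:
{"method": "drive_tool", "body": {
  "increments": [
    [[0,0,0],[19,0,5],0],
    [[0,0,0],[19,0,10],0],
    [[0,0,0],[0,0,12],0],
    [[0,0,0],[0,0,3],0],
    [[0,0,0],[0,0,0],0],
    [[0,0,0],[0,0,0],0]
  ]
}}

```text
time_s: 11.05
position: [0.5827, -0.1518, 0.1223]
tcp_rot: [[0.156, 0.986, -0.054], [0.988, -0.156, 0.008], [-0.0, -0.054, -0.999]]
force: [1.0, -0.2, -0.4]
opening: 0.006
```

Emit:
{"method": "drive_tool", "body": {
  "increments": [
    [[0,0,0],[0,0,0.5],0],
    [[0,0,0],[0,0,0.5],0],
    [[0,0,0],[0,0,0.5],0],
    [[0,0,0],[0,0,0.5],0],
    [[0,0,0],[0,0,0],0]
  ]
}}

```text
time_s: 11.47
position: [0.5827, -0.1515, 0.1206]
tcp_rot: [[0.157, 0.986, -0.053], [0.988, -0.156, 0.008], [-0.0, -0.053, -0.999]]
force: [0.5, 0.2, -0.3]
opening: 0.005
```

Emit:
{"method": "drive_tool", "body": {
  "increments": [
    [[0,0,0],[0,0,0.4],0],
    [[0,0,0],[0,0,0.4],0],
    [[0,0,0],[0,0,0.4],0],
    [[0,0,0],[0,0,0],0]
  ]
}}

```text
time_s: 11.8
position: [0.5827, -0.1513, 0.1194]
tcp_rot: [[0.156, 0.986, -0.053], [0.988, -0.156, 0.008], [-0.0, -0.053, -0.999]]
force: [0.1, 0.0, 0.6]
opening: 0.006
```

Emit:
{"method": "drive_tool", "body": {
  "increments": [
    [[0,0,0],[0,0,0.3],0],
    [[0,0,0],[0,0,0.3],0],
    [[0,0,0],[0,0,0],0]
  ]
}}

```text
time_s: 12.05
position: [0.5827, -0.1514, 0.1194]
tcp_rot: [[0.156, 0.986, -0.053], [0.988, -0.156, 0.008], [-0.0, -0.053, -0.999]]
force: [-2.1, 0.2, 5.9]
opening: -0.002
```

```bash
python3 - <<'E'
from h import *
o=r.observe();M,q=slotpose(.0194);o["position"]=np.array([.5827,-.1514,.1194])-.06*o["tcp_rot"][:,2]
plan(pose(90),[.49,.085,.235],8,91,o)
E
```

```text
[[[-0.0066,-0.0005,-0.0196],[27.4,-16.8,-6.1],91],[[-0.0066,-0.0005,-0.0196],[27.7,-16.2,-6.2],91],[[-0.0066,-0.0005,-0.0196],[28.0,-15.6,-6.3],91],[[-0.0066,-0.0005,-0.0196],[28.3,-15.0,-6.4],91],[[-0.0066,-0.0005,-0.0196],[28.6,-14.4,-6.6],91],[[-0.0066,-0.0005,-0.0196],[28.9,-13.8,-6.7],91],[[-0.0066,-0.0005,-0.0196],[29.1,-13.2,-6.8],91],[[-0.0066,-0.0005,-0.0196],[29.4,-12.6,-6.9],91]]
```

Emit:
{"method": "drive_tool", "body": {
  "increments": [
    [[0,0,0],[0,0,-20],0],
    [[0,0,0],[0,0,-40],0],
    [[-0.0066,0,-0.02],[27.4,-16.8,-6],30],
    [[-0.0066,0,-0.02],[27.7,-16.2,-6],60],
    [[-0.0066,0,-0.02],[28,-15.6,-6],91],
    [[-0.0066,0,-0.02],[28.3,-15,-6.5],91],
    [[-0.0066,0,-0.02],[28.6,-14.4,-6.5],91],
    [[-0.0066,0,-0.02],[29,-13.8,-6.5],91],
    [[-0.0066,0,-0.02],[29,-13.2,-7],91],
    [[-0.0066,0,-0.02],[29.4,-12.6,-7],91]
  ]
}}

```text
time_s: 12.88
position: [0.4891, 0.0862, 0.2348]
tcp_rot: [[-0.004, 1.0, 0.0], [1.0, 0.004, 0.004], [0.004, 0.0, -1.0]]
force: [0.9, -0.1, 0.4]
opening: 0.56
```

Emit:
{"method": "drive_tool", "body": {
  "increments": [
    [[0,0,0],[0,0,0],91],
    [[0,0,0],[0,0,0],91],
    [[0,0,0],[0,0,0],91]
  ]
}}

```text
time_s: 13.13
position: [0.49, 0.0848, 0.2344]
tcp_rot: [[-0.004, 1.0, 0.0], [1.0, 0.004, 0.004], [0.004, 0.0, -1.0]]
force: [-0.3, -0.5, 0.3]
opening: 0.779
```

```bash
python3 - <<'E'
from h import *
s=avg(2);np.savez("s6.npz",T=s["T"],K=s["K"],frame=s["frame"],fish=True);print(r.observe()["force"])
c=proj(s,[.49,.126,.061]);print(c)
u,v=map(int,c);u0,v0=u-75,max(v-90,0);cv2.imwrite("pics/w6.png",cv2.resize(s["frame"][v0:v0+180,u0:u0+150,::-1],(500,600),interpolation=cv2.INTER_CUBIC));print(u0,v0)
E
```

```text
avg [0.49009 0.08456 0.23429] sd [4.0e-05 2.3e-04 1.3e-04] heading 90.18 tilt z [-2.0e-04  3.8e-03 -1.0e+00]
[-0.14038279 -0.32864255 -1.38401775]
[255.67733975 145.90467359]
180 55
```

View pics/w6.png

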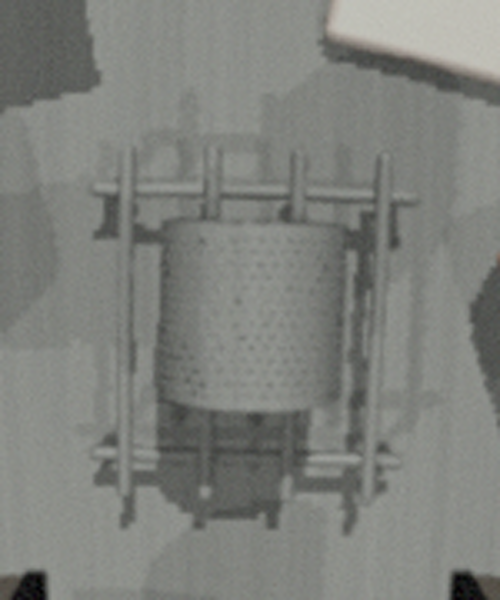

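The drum lies at (250,315) in the crop, spanning u 160–345 and v 222–408. The rack's outer rods are at u 125 and 378. I'll compute its pose.

```bash
python3 - <<'E'
from h import *
np.set_printoptions(precision=4,suppress=True,linewidth=150)
s=dict(np.load("s6.npz"));px=lambda u,v:(180+u/3.333-.35,55+v/3.333-.35);o=s["T"][:3,3]
def ax(l,rr):
    _,a=ray(s,*px(*l));_,b=ray(s,*px(*rr));d=a+b;return o+d*(.061-o[2])/d[2],np.degrees(np.arccos(a@b))
g=cv2.GaussianBlur(cv2.cvtColor(s["frame"],cv2.COLOR_RGB2GRAY),(0,0),.7).astype(int)
for v in (130,145,160): print(v,[(u,g[v-4:v+5,u].mean().round().astype(int)) for u in list(range(223,234))+list(range(278,288))])
for c in (250,):print([(v,g[v,245:265].mean().round().astype(int)) for v in list(range(114,128))+list(range(172,184))])
P,a1=ax((163,240),(347,245));Q,a2=ax((158,390),(341,395));d=(P-Q)/np.linalg.norm(P-Q)
print(P,Q,a1,a2,2*np.degrees(np.arcsin(.032/np.linalg.norm(np.cross(P-o,d)))),np.degrees(np.arctan2(d[1],d[0])))
print([plane(s,*px(250,v),.093) for v in(222,410)])
E
```

```text
130 [(223, np.int64(116)), (224, np.int64(117)), (225, np.int64(120)), (226, np.int64(120)), (227, np.int64(114)), (228, np.int64(100)), (229, np.int64(92)), (230, np.int64(95)), (231, np.int64(101)), (232, np.int64(106)), (233, np.int64(110)), (278, np.int64(111)), (279, np.int64(108)), (280, np.int64(105)), (281, np.int64(101)), (282, np.int64(97)), (283, np.int64(97)), (284, np.int64(104)), (285, np.int64(106)), (286, np.int64(101)), (287, np.int64(89))]
145 [(223, np.int64(127)), (224, np.int64(128)), (225, np.int64(130)), (226, np.int64(130)), (227, np.int64(119)), (228, np.int64(100)), (229, np.int64(94)), (230, np.int64(98)), (231, np.int64(103)), (232, np.int64(107)), (233, np.int64(110)), (278, np.int64(110)), (279, np.int64(107)), (280, np.int64(102)), (281, np.int64(98)), (282, np.int64(99)), (283, np.int64(111)), (284, np.int64(123)), (285, np.int64(120)), (286, np.int64(103)), (287, np.int64(91))]
160 [(223, np.int64(134)), (224, np.int64(133)), (225, np.int64(127)), (226, np.int64(112)), (227, np.int64(97)), (228, np.int64(92)), (229, np.int64(95)), (230, np.int64(98)),
[... 338 characters left out ...]
int64(126)), (117, np.int64(125)), (118, np.int64(123)), (119, np.int64(121)), (120, np.int64(118)), (121, np.int64(119)), (122, np.int64(129)), (123, np.int64(138)), (124, np.int64(141)), (125, np.int64(140)), (126, np.int64(138)), (127, np.int64(138)), (172, np.int64(141)), (173, np.int64(139)), (174, np.int64(140)), (175, np.int64(142)), (176, np.int64(142)), (177, np.int64(135)), (178, np.int64(115)), (179, np.int64(96)), (180, np.int64(90)), (181, np.int64(90)), (182, np.int64(89)), (183, np.int64(86))]
[0.4905 0.1478 0.061 ] [0.4888 0.0947 0.061 ] 10.546858003161772 10.57318388492037 10.678883714712114 88.16368149687663
[array([0.4887, 0.1554, 0.093 ]), array([0.4889, 0.0952, 0.093 ])]
```

```bash
python3 - <<'E'
from h import *
s=avg(1);p,A=s["pose"];plan(pose(88.2),[.4913,.1253,.115],5,91.5,dict(tcp_rot=A,position=p))
E
```

```text
avg [0.49017 0.08409 0.23404] sd [0. 0. 0.] heading 90.11 tilt z [-7.0e-04  3.8e-03 -1.0e+00]
[[[-0.0002,-0.0008,0.0067],[8.2,0.3,23.8],91.5],[[-0.0002,-0.0008,0.0067],[8.2,0.2,23.8],91.5],[[-0.0002,-0.0008,0.0067],[8.2,0.1,23.8],91.5],[[-0.0002,-0.0008,0.0067],[8.2,0.1,23.8],91.5],[[-0.0002,-0.0008,0.0067],[8.2,0.0,23.8],91.5]]
```

Emit:
{"method": "drive_tool", "body": {
  "increments": [
    [[0,-0.001,0.0067],[8.2,0.2,23.8],91.5],
    [[0,-0.001,0.0067],[8.2,0.2,23.8],91.5],
    [[0,-0.001,0.0067],[8.2,0.1,23.8],91.5],
    [[0,-0.001,0.0067],[8.2,0.1,23.8],91.5],
    [[0,0,0.0067],[8.2,0,23.8],91.5],
    [[0,0,0],[0,0,0],91.5],
    [[0,0,0],[0,0,0],91.5],
    [[0,0,0],[0,0,0],91.5]
  ]
}}

```text
time_s: 13.95
position: [0.4916, 0.1256, 0.1163]
tcp_rot: [[0.031, 1.0, 0.0], [1.0, -0.031, 0.0], [0.0, 0.0, -1.0]]
force: [-0.4, 0.3, 0.7]
opening: 0.999
```

```bash
python3 - <<'E'
from h import *
s=avg(2);p,A=s["pose"];print(r.observe()["force"],r.observe()["opening"]);plan(pose(88.2),[.4913,.1253,.047],4,91.5,dict(tcp_rot=A,position=p))
E
```

```text
avg [0.4918  0.12561 0.11651] sd [1.6e-04 4.0e-05 2.3e-04] heading 88.22 tilt z [ 7.e-04  3.e-04 -1.e+00]
[0.1721493 0.2792922 0.3486242] 0.9983215295073345
[[[0.0002,-0.0001,0.0001],[-0.1,-0.1,17.4],91.5],[[0.0002,-0.0001,0.0001],[-0.1,-0.1,17.4],91.5],[[0.0002,-0.0001,0.0001],[-0.1,-0.1,17.4],91.5],[[0.0002,-0.0001,0.0001],[-0.1,-0.1,17.4],91.5]]
```

Emit:
{"method": "drive_tool", "body": {
  "increments": [
    [[0,0,0],[-0.1,-0.1,17.4],91.5],
    [[0,0,0],[-0.1,-0.1,17.4],91.5],
    [[0,0,0],[-0.1,-0.1,17.4],91.5],
    [[0,0,0],[-0.1,-0.1,17.4],85],
    [[0,0,0],[0,0,0],78],
    [[0,0,0],[0,0,0],72],
    [[0,0,0],[0,0,0],68],
    [[0,0,0],[0,0,0],67],
    [[0,0,0],[0,0,0],67]
  ]
}}

```text
time_s: 14.8
position: [0.4914, 0.1259, 0.0471]
tcp_rot: [[0.031, 1.0, 0.002], [1.0, -0.031, 0.001], [0.001, 0.002, -1.0]]
force: [-0.1, 0.1, 0.3]
opening: 0.727
```

Emit:
{"method": "drive_tool", "body": {
  "increments": [
    [[0,0,0],[0,0,0],66],
    [[0,0,0],[0,0,0],65.5],
    [[0,0,0],[0,0,0],65],
    [[0,0,0],[0,0,0],64.5],
    [[0,0,0],[0,0,0],64],
    [[0,0,0],[0,0,0],64]
  ]
}}

```text
time_s: 15.3
position: [0.4912, 0.1259, 0.0462]
tcp_rot: [[0.03, 1.0, 0.001], [1.0, -0.03, 0.0], [0.0, 0.001, -1.0]]
force: [2.2, -0.6, 1.5]
opening: 0.696
```

Emit:
{"method": "drive_tool", "body": {
  "increments": [
    [[0,0,0],[0,0.2,0],64.5],
    [[0,0,0],[0,0.2,0],64.5],
    [[0,0,0],[0,0,0],64]
  ]
}}

```text
time_s: 15.55
position: [0.4912, 0.1258, 0.0459]
tcp_rot: [[0.031, 1.0, 0.0], [1.0, -0.031, 0.0], [0.0, 0.0, -1.0]]
force: [2.7, 0.6, 0.5]
opening: 0.699
```

Emit:
{"method": "drive_tool", "body": {
  "increments": [
    [[0,0,0],[0,0,0],60],
    [[0,0,0],[0,0,0],56],
    [[0,0,0],[0,0,0],56],
    [[0,0,0],[0,0,0],56],
    [[0,0,0],[0,0,0],56]
  ],
  "grip_force": 40
}}

```text
time_s: 15.97
position: [0.4912, 0.1258, 0.0459]
tcp_rot: [[0.031, 1.0, 0.0], [1.0, -0.031, 0.0], [0.0, 0.0, -1.0]]
force: [4.4, 0.2, 0.8]
opening: 0.689
```

Emit:
{"method": "drive_tool", "body": {
  "increments": [
    [[0,0,0],[0,0,-3],56],
    [[0,0,0],[0,0,-8],56],
    [[0,0,0],[0,0,-15],56],
    [[0,0,0],[0,0,-25],56],
    [[0,0,0],[0,0,-30],56],
    [[0,0,0],[0,0,-30],56],
    [[0,0,0],[0,0,0],56],
    [[0,0,0],[0,0,0],56]
  ]
}}

```text
time_s: 16.63
position: [0.4911, 0.1259, 0.1582]
tcp_rot: [[0.031, 1.0, 0.002], [1.0, -0.031, 0.001], [0.001, 0.002, -1.0]]
force: [-0.8, 0.2, -4.3]
opening: 0.689
```

```bash
sed -i 's/^HD,TH=.*/HD,TH=80.7,3.0/; s/^S=np.*/S=np.array([.5817,-.1515,.1])/' h.py; python3 - <<'E'
from h import *
s=avg(2);p,A=s["pose"];print(r.observe()["force"],r.observe()["opening"])
M,q=slotpose(-.0151,along=.080);print(q)
q2=q+[0,0,.06]
plan(M,q2,8,56,dict(tcp_rot=A,position=p))
E
```

```text
avg [0.49056 0.12572 0.15743] sd [0.00052 0.00014 0.00074] heading 88.25 tilt z [ 3.e-04  4.e-04 -1.e+00]
[-0.37961886  0.04899395 -4.64246053] 0.6839630954069634
[ 0.59384842 -0.07242383  0.08492069]
[[[0.0066,0.0004,0.0165],[-24.4,13.7,1.6],56],[[0.0066,0.0004,0.0165],[-24.1,14.1,1.5],56],[[0.0066,0.0004,0.0165],[-23.9,14.5,1.4],56],[[0.0066,0.0004,0.0165],[-23.7,14.9,1.2],56],[[0.0066,0.0004,0.0165],[-23.4,15.3,1.1],56],[[0.0066,0.0004,0.0165],[-23.2,15.7,1.0],56],[[0.0066,0.0004,0.0165],[-22.9,16.0,0.9],56],[[0.0066,0.0004,0.0165],[-22.6,16.4,0.8],56]]
```

Emit:
{"method": "drive_tool", "body": {
  "increments": [
    [[0.0066,0,0.0165],[-24.4,13.7,0],56],
    [[0.0066,0,0.0165],[-24.1,14.1,0],56],
    [[0.0066,0,0.0165],[-23.9,14.5,0],56],
    [[0.0066,0,0.0165],[-23.7,14.9,0],56],
    [[0.0066,0,0.0165],[-23.4,15.3,2],56],
    [[0.0066,0,0.0165],[-23.2,15.7,5],56],
    [[0.0066,0,0.0165],[-22.9,16,10],56],
    [[0.0066,0,0.0165],[-22.6,16.4,15],56],
    [[0,0,0],[0,0,20],56],
    [[0,0,0],[0,0,12],56]
  ]
}}

```text
time_s: 17.57
position: [0.5894, -0.0733, 0.0861]
tcp_rot: [[0.164, 0.985, -0.058], [0.986, -0.164, 0.006], [-0.004, -0.058, -0.998]]
force: [-1.3, 0.2, -4.5]
opening: 0.687
```

Emit:
{"method": "drive_tool", "body": {
  "increments": [
    [[0,0,0],[0,0,0],56],
    [[0,0,0],[0,0,0],56],
    [[0,0,0],[0,0,0],56],
    [[0,0,0],[0,0,0],56]
  ]
}}

```text
time_s: 17.9
position: [0.5919, -0.0715, 0.0911]
tcp_rot: [[0.161, 0.986, -0.052], [0.987, -0.161, 0.005], [-0.003, -0.052, -0.999]]
force: [0.5, -0.2, -3.3]
opening: 0.687
```

```bash
cat > st.py <<'E'
from h import *
s=avg(2);p,A=s["pose"];print("F tool",(A.T@r.observe()["force"]).round(1))
M,q=slotpose(-.0151,along=0);e=M.T@(p-q)*1000;print("along,lat,-z err mm",e.round(2))
print("rot to do",R.from_matrix(A.T@M).as_rotvec().round(4),"shift to lat0",(A.T@(M@np.array([0,-e[1],-e[2]]))).round(2))
E
python3 st.py
```

```text
avg [ 0.59195 -0.07159  0.09119] sd [7.e-05 5.e-05 8.e-05] heading 80.75 tilt z [-0.0514  0.0051 -0.9987]
F tool [-0.   0.4  4.9]
along,lat,-z err mm [80.51 -2.33 -6.16]
rot to do [0.0008 0.0033 0.0006] shift to lat0 [0.02 2.33 6.16]
```

Emit:
{"method": "drive_tool", "body": {
  "increments": [
    [[0,0.0033,0],[-4,1.2,3.1],56],
    [[0,0,0],[-4,1.1,3.1],56],
    [[0,0,0],[-4,0,0],56],
    [[0,0,0],[-3,0,0],56],
    [[0,0,0],[0,0,0],56],
    [[0,0,0],[0,0,0],56],
    [[0,0,0],[0,0,0],56],
    [[0,0,0],[0,0,0],56]
  ]
}}

```text
time_s: 18.67
position: [0.591, -0.0873, 0.0839]
tcp_rot: [[0.162, 0.985, -0.052], [0.987, -0.162, 0.009], [-0.0, -0.053, -0.999]]
force: [1.2, -0.3, -3.6]
opening: 0.686
```

```bash
python3 st.py
```

```text
avg [ 0.59101 -0.08726  0.08393] sd [1.e-05 1.e-05 1.e-05] heading 80.68 tilt z [-0.0522  0.0085 -0.9986]
F tool [0.2 0.2 4.5]
along,lat,-z err mm [64.9  -0.35  1.01]
rot to do [-0.0006  0.     -0.0004] shift to lat0 [ 0.    0.35 -1.01]
```

Emit:
{"method": "drive_tool", "body": {
  "increments": [
    [[0,0,0],[-1.5,0.35,-1],56],
    [[0,0,0],[-1.5,0,0],56],
    [[0,0,0],[-1.5,0,0],56],
    [[0,0,0],[-1,0,0],56],
    [[0,0,0],[-1,0,0],56],
    [[0,0,0],[-1,0,0],56],
    [[0,0,0],[0,0,0],56]
  ]
}}

```text
time_s: 19.35
position: [0.5901, -0.095, 0.0849]
tcp_rot: [[0.162, 0.985, -0.052], [0.987, -0.162, 0.008], [-0.0, -0.053, -0.999]]
force: [0.0, 0.3, -4.0]
opening: 0.686
```

```bash
python3 st.py
```

```text
avg [ 0.59014 -0.09499  0.08485] sd [1.e-05 5.e-05 1.e-05] heading 80.67 tilt z [-0.0523  0.0085 -0.9986]
F tool [0.  0.3 3.5]
along,lat,-z err mm [ 5.713e+01 -1.000e-02  7.000e-02]
rot to do [-0.0006  0.0001 -0.0005] shift to lat0 [ 0.    0.01 -0.07]
```

Emit:
{"method": "drive_tool", "body": {
  "increments": [
    [[0,0,0],[-1,0,0],56],
    [[0,0,0],[-1,0,0],56],
    [[0,0,0],[-1,0,0],56],
    [[0,0,0],[0,0,0],56]
  ]
}}

```text
time_s: 19.78
position: [0.5896, -0.098, 0.0848]
tcp_rot: [[0.162, 0.985, -0.052], [0.987, -0.162, 0.008], [-0.0, -0.053, -0.999]]
force: [-0.4, -0.2, -3.4]
opening: 0.688
```

Emit:
{"method": "drive_tool", "body": {
  "increments": [
    [[0,0,0],[-1,0,0],56],
    [[0,0,0],[-1,0,0],56],
    [[0,0,0],[-1,0,0],56],
    [[0,0,0],[0,0,0],56]
  ]
}}

```text
time_s: 20.12
position: [0.5892, -0.1009, 0.0849]
tcp_rot: [[0.162, 0.985, -0.052], [0.987, -0.162, 0.008], [-0.0, -0.053, -0.999]]
force: [-0.3, 0.0, -4.2]
opening: 0.688
```

Emit:
{"method": "drive_tool", "body": {
  "increments": [
    [[0,0,0],[-0.8,0,0],56],
    [[0,0,0],[-0.8,0,0],56],
    [[0,0,0],[-0.8,0,0],56],
    [[0,0,0],[0,0,0],56]
  ]
}}

```text
time_s: 20.45
position: [0.5888, -0.1032, 0.0849]
tcp_rot: [[0.162, 0.985, -0.052], [0.987, -0.162, 0.009], [-0.0, -0.053, -0.999]]
force: [-0.1, -0.6, -3.5]
opening: 0.691
```

Emit:
{"method": "drive_tool", "body": {
  "increments": [
    [[0,0,0],[-0.8,0,0],56],
    [[0,0,0],[-0.8,0,0],56],
    [[0,0,0],[-0.8,0,0],56],
    [[0,0,0],[0,0,0],56]
  ]
}}

```text
time_s: 20.78
position: [0.5884, -0.1056, 0.0849]
tcp_rot: [[0.162, 0.985, -0.052], [0.987, -0.162, 0.008], [-0.0, -0.053, -0.999]]
force: [-0.1, 0.1, -3.8]
opening: 0.688
```

Emit:
{"method": "drive_tool", "body": {
  "increments": [
    [[0,0,0],[-0.8,0,0],56],
    [[0,0,0],[-0.8,0,0],56],
    [[0,0,0],[-0.8,0,0],56],
    [[0,0,0],[0,0,0],56]
  ]
}}

```text
time_s: 21.12
position: [0.588, -0.108, 0.0849]
tcp_rot: [[0.162, 0.985, -0.052], [0.987, -0.162, 0.008], [-0.0, -0.053, -0.999]]
force: [0.6, 0.0, -3.8]
opening: 0.692
```

The drum is about 15 mm on, past the key's front end, with no resistance. Continuing.

Emit:
{"method": "drive_tool", "body": {
  "increments": [
    [[0,0,0],[-1.5,0,0],56],
    [[0,0,0],[-1.5,0,0],56],
    [[0,0,0],[-1.5,0,0],56],
    [[0,0,0],[-1.5,0,0],56],
    [[0,0,0],[-1.5,0,0],56],
    [[0,0,0],[0,0,0],56]
  ]
}}

```text
time_s: 21.62
position: [0.5868, -0.1156, 0.0849]
tcp_rot: [[0.162, 0.985, -0.052], [0.987, -0.162, 0.008], [-0.0, -0.053, -0.999]]
force: [0.1, -0.1, -4.6]
opening: 0.689
```

Emit:
{"method": "drive_tool", "body": {
  "increments": [
    [[0,0,0],[-1.5,0,0],56],
    [[0,0,0],[-1.5,0,0],56],
    [[0,0,0],[-1.5,0,0],56],
    [[0,0,0],[-1.5,0,0],56],
    [[0,0,0],[-1.5,0,0],56],
    [[0,0,0],[0,0,0],56]
  ]
}}

```text
time_s: 22.12
position: [0.5855, -0.1229, 0.0849]
tcp_rot: [[0.162, 0.985, -0.052], [0.987, -0.162, 0.008], [-0.0, -0.053, -0.999]]
force: [-0.5, -0.3, -4.2]
opening: 0.688
```

```bash
python3 st.py; python3 -c "
from station import r;print(r.observe()['ft_torque'])"
```

```text
avg [ 0.58556 -0.12286  0.08487] sd [1.e-05 5.e-05 1.e-05] heading 80.67 tilt z [-0.0523  0.0085 -0.9986]
F tool [-1.   0.6  4.1]
along,lat,-z err mm [28.89 -0.03  0.05]
rot to do [-0.0006  0.0001 -0.0006] shift to lat0 [ 0.    0.03 -0.05]
[-0.10561873  0.02195511 -0.00942821]
```

Emit:
{"method": "drive_tool", "body": {
  "increments": [
    [[0,0,0],[-1.8,0,0],56],
    [[0,0,0],[-1.8,0,0],56],
    [[0,0,0],[-1.8,0,0],56],
    [[0,0,0],[-1.8,0,0],56],
    [[0,0,0],[-1.8,0,0],56],
    [[0,0,0],[-1.8,0,0],56],
    [[0,0,0],[0,0,0],56]
  ]
}}

```text
time_s: 22.8
position: [0.5838, -0.1337, 0.0849]
tcp_rot: [[0.162, 0.985, -0.052], [0.987, -0.162, 0.008], [-0.0, -0.053, -0.999]]
force: [-0.3, -0.3, -3.5]
opening: 0.69
```

Emit:
{"method": "drive_tool", "body": {
  "increments": [
    [[0,0,0],[-1.8,0,0],56],
    [[0,0,0],[-1.8,0,0],56],
    [[0,0,0],[-1.8,0,0],56],
    [[0,0,0],[-1.8,0,0],56],
    [[0,0,0],[-1.8,0,0],56],
    [[0,0,0],[-1,0,0],56],
    [[0,0,0],[-1,0,0],56],
    [[0,0,0],[0,0,0],56]
  ]
}}

```text
time_s: 23.47
position: [0.5821, -0.1444, 0.0849]
tcp_rot: [[0.162, 0.985, -0.052], [0.987, -0.162, 0.008], [-0.0, -0.053, -0.999]]
force: [-0.0, -0.7, -4.3]
opening: 0.686
```

Emit:
{"method": "drive_tool", "body": {
  "increments": [
    [[0,0,0],[-1,0,0],56],
    [[0,0,0],[-1,0,0],56],
    [[0,0,0],[-1,0,0],56],
    [[0,0,0],[-1,0,0],56],
    [[0,0,0],[-0.7,0,0],56],
    [[0,0,0],[0,0,0],56]
  ]
}}

```text
time_s: 23.97
position: [0.5813, -0.1489, 0.0849]
tcp_rot: [[0.162, 0.985, -0.052], [0.987, -0.162, 0.008], [-0.0, -0.053, -0.999]]
force: [-0.9, 0.4, -3.4]
opening: 0.687
```

Emit:
{"method": "drive_tool", "body": {
  "increments": [
    [[0,0,0],[-0.4,0,0],56],
    [[0,0,0],[-0.4,0,0],56],
    [[0,0,0],[-0.4,0,0],56],
    [[0,0,0],[0,0,0],56]
  ]
}}

```text
time_s: 24.3
position: [0.5811, -0.15, 0.0849]
tcp_rot: [[0.162, 0.985, -0.052], [0.987, -0.162, 0.008], [-0.0, -0.053, -0.999]]
force: [-0.1, -0.5, -4.0]
opening: 0.691
```

Emit:
{"method": "drive_tool", "body": {
  "increments": [
    [[0,0,0],[-0.4,0,0],56],
    [[0,0,0],[-0.4,0,0],56],
    [[0,0,0],[-0.4,0,0],56],
    [[0,0,0],[0,0,0],56]
  ]
}}

```text
time_s: 24.63
position: [0.5809, -0.1512, 0.0849]
tcp_rot: [[0.162, 0.985, -0.052], [0.987, -0.162, 0.008], [-0.0, -0.053, -0.999]]
force: [0.3, -0.5, -4.1]
opening: 0.688
```

Emit:
{"method": "drive_tool", "body": {
  "increments": [
    [[0,0,0],[-0.3,0,0],56],
    [[0,0,0],[-0.3,0,0],56],
    [[0,0,0],[-0.2,0,0],56],
    [[0,0,0],[0,0,0],56]
  ]
}}

```text
time_s: 24.97
position: [0.5809, -0.1516, 0.0849]
tcp_rot: [[0.162, 0.985, -0.052], [0.987, -0.162, 0.009], [0.001, -0.053, -0.999]]
force: [1.2, 2.8, -3.1]
opening: 0.687
```

Emit:
{"method": "drive_tool", "body": {
  "increments": [
    [[0,0,0],[-0.3,0,0],56],
    [[0,0,0],[-0.3,0,0],56],
    [[0,0,0],[0,0,0],56],
    [[0,0,0],[0,0,0],56]
  ]
}}

```text
time_s: 25.3
position: [0.5809, -0.1516, 0.0849]
tcp_rot: [[0.162, 0.985, -0.052], [0.987, -0.162, 0.01], [0.001, -0.053, -0.999]]
force: [1.8, 6.5, -3.7]
opening: 0.688
```

Emit:
{"method": "drive_tool", "body": {
  "increments": [
    [[0,0,0],[-0.25,0,0],56],
    [[0,0,0],[-0.25,0,0],56],
    [[0,0,0],[0,0,0],56],
    [[0,0,0],[0,0,0],56]
  ]
}}

```text
time_s: 25.63
position: [0.5809, -0.1517, 0.0849]
tcp_rot: [[0.163, 0.985, -0.052], [0.987, -0.162, 0.01], [0.002, -0.053, -0.999]]
force: [1.9, 8.5, -2.8]
opening: 0.689
```

Emit:
{"method": "drive_tool", "body": {
  "increments": [
    [[0,0,0],[-0.25,0,0],56],
    [[0,0,0],[-0.25,0,0],56],
    [[0,0,0],[0,0,0],56],
    [[0,0,0],[0,0,0],56],
    [[0,0,0],[0,0,0],56]
  ]
}}

```text
time_s: 26.05
position: [0.5809, -0.1517, 0.0849]
tcp_rot: [[0.163, 0.985, -0.052], [0.987, -0.163, 0.011], [0.003, -0.053, -0.999]]
force: [2.4, 10.9, -3.5]
opening: 0.688
```

Emit:
{"method": "drive_tool", "body": {
  "increments": [
    [[0,0,0],[0.5,0,0],56],
    [[0,0,0],[0.4,0,0],62],
    [[0,0,0],[0,0,0],68],
    [[0,0,0],[0,0,0],76],
    [[0,0,0],[0,0,0],84],
    [[0,0,0],[0,0,0],91],
    [[0,0,0],[0,0,0],91],
    [[0,0,0],[0,0,0],91],
    [[0,0,0],[0,0,0],91]
  ]
}}

```text
time_s: 26.8
position: [0.5807, -0.1528, 0.085]
tcp_rot: [[0.162, 0.985, -0.052], [0.987, -0.162, 0.008], [-0.0, -0.053, -0.999]]
force: [-0.2, -0.1, 0.4]
opening: 0.989
```

Emit:
{"method": "drive_tool", "body": {
  "increments": [
    [[0,0,0],[0,0,-5],91],
    [[0,0,0],[0,0,-15],91],
    [[0,0,0],[0,0,-25],91],
    [[0,0,0],[0,0,-30],91],
    [[0,0,0],[0,0,-30],91],
    [[0,0,0],[-15,0,-10],91],
    [[0,0,0],[-15,0,0],91],
    [[0,0,0],[0,0,0],91],
    [[0,0,0],[0,0,0],91]
  ]
}}

```text
time_s: 27.55
position: [0.5806, -0.1843, 0.1981]
tcp_rot: [[0.164, 0.985, -0.054], [0.986, -0.164, 0.009], [0.0, -0.055, -0.998]]
force: [0.7, -0.8, 0.6]
opening: 0.989
```

```bash
python3 - <<'E'
from h import *
s=avg(2);print(r.observe()["force"],r.observe()["time_s"]);np.savez("s9.npz",T=s["T"],K=s["K"],frame=s["frame"],fish=True)
b=snap("side");c=snap("scene");K=proj(b,S);L=proj(c,S)
w=s["frame"][60:300,155:355,::-1]
cr=lambda i,k:cv2.resize(i["frame"][int(k[1])-30:int(k[1])+30,int(k[0])-30:int(k[0])+30,::-1],(300,300),interpolation=cv2.INTER_CUBIC)
cv2.imwrite("pics/fin.png",np.hstack([cv2.resize(w,(500,600),interpolation=cv2.INTER_CUBIC),np.vstack([cr(b,K),cr(c,L)])]))
E
```

```text
avg [ 0.58055 -0.18395  0.198  ] sd [3.0e-05 3.1e-04 1.4e-04] heading 80.58 tilt z [-0.0547  0.0094 -0.9985]
[-0.57152478  0.19485053  0.67889677] 27.65
```

View pics/fin.png

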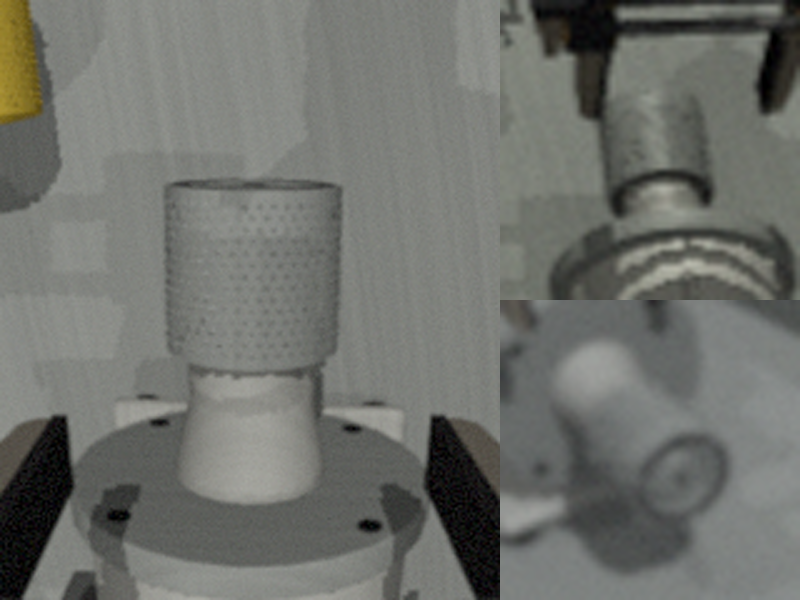

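The drum sits against the boss and flush with the shaft's end. The fingers are clear of it and the force readings are near zero, so I'm handing in.

```bash
python3 -c "
from station import workorder;print(workorder.hand_in())"
```

```text
the job is handed in; nothing more can be done
None
```

I put the key in the shaft's slot, slid the drum on over it, pushed it home with about 11 N and let go. I handed the job in at about 28 s of the 72 s limit; handing in gives no verdict.

**Key:** the slot looked about 3° to the +x side. I lowered the key until it met about 5 N, then released it. The picture shows it lying square in the slot. A touch on its top with closed fingers came at about 19.4 mm from the axis, against 19.0 mm expected, so I took it to be on the floor within arm error. That touch also showed about 2 N of sideways force, which I did not look into.

**Drum:** it slid on over the key with no noticeable resistance and stopped about where the shoulder was expected.

**Last checks:** the final picture shows the drum against the boss and flush with the shaft's end, with the gripper clear and force readings near zero. I could not see the key or keyway once the drum was on. I did not measure the other things on the counter again, but I felt no contact with any of them.

**Disagreements:**
- **Camera offset:** the wrist camera read about 1.5 mm off sideways; I corrected for it.
- **Slot angle:** my first estimate was about 1°. Closer views gave 3 to 3.5°, and I used 3°.
- **Shaft heading:** estimates ranged from 80.3° to 81.3°. I used 81.0° for the key and 80.7° for the drum.

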